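Fit a filter into its carrier and load it in a photometer head

ROBOT

A 6-joint arm with a two-finger parallel gripper is mounted at the origin on a cart in front of the work surface, level with it; the furniture and walls round the work are solid. World frame = base frame: x ahead of the robot, y to its left, z up, the work surface at z = 0. Lengths are in m, angles in rad, forces in N, time in s.
With the tool pointing down it reaches from about 0.35 to 0.975 m from the base axis. Payload 4.9 kg.
Tool frame: the origin (TCP) lies at the very end of the fingers, on their centre line; the grasp point (between the pads) lies 19 mm behind it; z points along the fingers, y is the direction in which the jaws open and shut (so a half turn about z gives the same grasp; the last joint's range is limited). The gripper opens to 85 mm and grips with 20 to 120 N. Pads are 22 mm wide; open, the fingers measure 114 mm over their backs; the gripper's body (76 mm by 85 mm) begins 54 mm behind the grasp point. The pads swing forward as they close: fully open they stand 13 mm farther back than shut.
Start: joints at [-1.308, 0.053, 1.613, -0, 1.476, -0.119], TCP at [0.233, -0.58, 0.231] pointing down, gripper open.
Joint ranges: [-3.01, 3.01], [-1.01, 2.22], [0.06, 2.58], [-1.02, 4.17], [0.09, 2.62], [-3.14, 3.14]. Speed limits (rad/s): [2.57, 2.57, 3.14, 3.14, 3.14, 3.14].

INTERFACE

Orientations are given as a unit quaternion [w, x, y, z].
In Python, from plant import state, grab_frame, camera_model, job_done, search_frame, masks_of, place_of gives the robot as it stands.
- The arm moves only by the tool drive_tool, never from a script. Its argument "series" is a list of rows, each a list of 2 entries, a list of its own where there are three numbers: the shift along the world's x, y, z in m, then the turn, a rotation vector about the world's x, y, z in degrees. A call has 1 to 8 rows; each row is the pose to reach, as a shift and turn from the pose commanded when the call began; what a row does not reach only later rows make up. A row lasts 1/10 s, in which the tool goes at most 50 mm and 8.59 degrees, less where a joint would pass 70% of its speed; a pose out of reach is approached as far as the arm can. A call with a gripper value outside its range is refused whole. "fingers" is the closure, from -1 (fully open) to 1 (shut), so that 0 is half open, set as the call begins (left out, the last holds). The fingers move at their own pace and stop on an object; the grip force is fixed at half the most. Time passes only in rows, so rows that repeat a pose let the fingers close. It gives the time, the measured TCP pose, the force and the opening at its end, in the units of the state.
- state(): the state, without advancing time (a new reading comes with each control period).
- grab_frame(name): name is "scene" or "top" or "wrist"; returns the picture (384x512x3 uint8, red, green, blue); there is no depth.
- camera_model(name): a dict with "fovy" (degrees; the focal length in pixels is half the picture's height over the tangent of half this angle, whatever the lens; pixels are square), "cx", "cy" (the principal point, pixels), "D" ([k1, k2, p1, p2, k3] as OpenCV has them; the pictures are not rectified), "rvec" (rotation vector, rad) and "tvec" (3), from world to camera coordinates, as OpenCV has them. Camera axes: x right, y down, z forward; pixel columns grow to the right and rows downward; lengths in m; the calibration is good to about 2 mm. A picture is of the moment at which its call begins: read the wrist's pose just before it. camera_model takes no time and is no camera call; for the wrist camera it gives the pose at the moment of the call.
- job_done(): hands the job in, once; it reports no verdict.
Trained networks look in the newest picture that a camera, given by its name, has taken for a name from the list of things; names that differ only in an ending like _2 or _b are one class to them, and where a whole thing is asked for, a point or a joint stands for the part that bears it (a point fixed in the world has none). Each returns a list of dicts, best first, with "confidence" (0 to 1); they miss things now and then, are a little off and sometimes report something else, mostly with a low value. They report only what shows in the picture. A call takes as long as a camera call.
- search_frame(camera, name): "location" ([x, y, z] in m, in world coordinates, good to about 4 mm: the middle of the surface that is visible of it).
- masks_of(camera, name): "pixels" (384x512 bool, what is visible of it).
- place_of(camera, name): "location" ([x, y, z] in m, in world coordinates, good to about 4 mm: a listed point, or the origin of a listed thing).
The state is a dict: "time": time; "joint_pos": joint angles; "joint_vel": joint speeds; "joint_efforts": joint torques, N m; "tool_pos": TCP position; "tool_rot": TCP orientation; "contact_force": force on the tool from outside, world axes, zero at the start; "ft_torque": the same for the moment, N m; "gripper_width": opening from 0.0 (shut) to 1.0 (fully open).
Only numpy, scipy, OpenCV 4.12 (cv2) and the standard library are available. Lean on these libraries where they do the work, as an engineer would, in place of code of your own. Each camera call takes 0.05 s, during which the arm holds its last target.

TASK

Lay the square filter down flat in the pocket of the carrier while the carrier is still standing away from the photometer head, then take the carrier by its black post, filter and all, and slide it under the head until it is fully home against the back stop. Then turn the thin dark ring on the head anticlockwise (seen from above) as far as it goes, without touching the fixed rings just above and below it. Leave the round filter, the petri dish and the small bottle where they are.

Things in the scene. Friction and masses are not known exactly. Their poses are not given: they have to be found in the camera images.
- filter_center (a point): Square filter: a loose dark steel block 38 x 38 mm, 14 mm high, with a round glass window in its top; 40 g. It lies flat on the bench. The point is its centre, 7 mm above its underside; x and y are parallel to its sides, z is up. Any of its four quarter turns fits the pocket.
- carrier_pocket (a point): Carrier: loose grey metal slide, 90 g, with a square pocket at one end and a black post on a narrow tail. Point: centre of the pocket's floor, 4 mm above the carrier's underside; x points away from the post to the end that enters the head first, z up. Pocket end 50 x 50 mm outside about this point, walls 7 mm above the floor; pocket 41 x 41 mm, widening over its top 3 mm to 47 mm.
- carrier_post (a point): The carrier's black post, 16 x 16 mm and 38 mm high, sides parallel to the carrier's x and y. The point is its centre, 27 mm above the carrier's underside and 60 mm behind the pocket's centre (along the carrier's -x). The tail beneath it is 26 mm wide and 8 mm thick, its top 19 mm below this point.
- head: Photometer head, fixed to the bench: flat grey bed, grey bridge over it, round column of three rings on top. Origin on the bench under the column's vertical axis; x is the direction in which the carrier slides in, z up. Bed 8 mm high, 92 mm wide, from x = -90 to +32 mm. Bridge from x = -31 to +31 mm: passage 53 mm wide, roof 22 mm above the bed, top 36 mm above the bench.
- head_entry (a point): Entry of the head: middle of the bed's front edge, on top of the bed (8 mm above the bench, 90 mm before the column's axis); axes as the head's. From here two rails 8 mm high, 77 mm apart inside, narrow like a funnel to 53 mm at the bridge.
- back_stop (a point): Middle of the foot of the back stop's face under the bridge, at bed height, 25 mm beyond the column's axis. When the carrier is home its pocket end touches this face, so the pocket's centre is on the column's axis, its underside on the bed and its post 60 mm before the axis; axes as the head's.
- iris_center (a point): Centre of the thin turning ring: a dark knurled ring, 56 mm in diameter and 10 mm high, on the optical axis, 63.5 mm above the bench. A small steel pin, 2 mm in radius, stands out 4.5 mm from its edge along this point's -x; grip the ring clear of it, across the ring's y for example.
- iris (a joint): Angle of the thin ring about the vertical, in rad; grows anticlockwise seen from above, stops at -0.6 and +0.6. At 0 its pin points along the head's -x, straight over the carrier's path. It stays where it is left; turning takes about 0.1 N m.
- ring_low: Fixed aluminium ring below the turning ring, 44 mm in diameter, from 36 to 58 mm above the bench (50 mm in diameter over the lowest 3 mm). Origin on its axis at its foot.
- ring_up: Fixed aluminium ring above the turning ring, 44 mm in diameter, from 69 to 84 mm above the bench, with a lens in its top. A thin mark on its side shows where the pin stands at the clockwise stop, a thick mark where it stands at the anticlockwise stop. Origin on its axis at its lower face.
- round_filter: Another filter, not to be used: a loose round dark steel disc 36 mm in diameter, 14 mm high. Origin at the centre of its underside.
- petri: Loose closed petri dish, 62 mm in diameter, 15 mm high. Origin at the centre of its underside.
- stain_bottle: Loose small white bottle with a screw cap, 37 mm in diameter, 82 mm high, standing. Origin at the centre of its underside.

How it is judged:
By the outcome, as a careful person would: the job done as asked, in the order asked, and still so for the second after the job is handed in, with the robot touching nothing.
It also fails if it takes over 58 s, if anything falls off the work surface, if the arm or the gripper's body presses on something with over 40 N, if the wrist force passes 120 N, or if a joint passes its speed limit or range.

## Working session

There is one attempt and no reset: what is moved stays moved. The work goes in short steps, Python scripts to look and compute and a tool call to move; the robot and the scene stay as the last step left them, time stands still between calls to the robot, and variables do not carry over. Pictures are saved under pics/ and viewed, and the job is handed in when it is done.

Besides the shell and the picture viewer there is one more tool, called after "Emit:" as name([rows], argument=value, ...), one row to a line, values as JSON. drive_tool: Moves the arm, as the interface text tells. Its arguments: {"type":"object","properties":{"series":{"type":"array","items":{"type":"array"}},"fingers":{"type":"number"}},"required":["series"]}

```bash
mkdir -p pics; ls; python3 - <<'E'
from plant import *
import cv2
s=state();print(s)
for c in ["scene","top"]:
    im=grab_frame(c);cv2.imwrite(f"pics/{c}0.png",im[:,:,::-1])
    m=camera_model(c);print(c,m)
for c in ["scene","top"]:
  for n in ["filter_center","carrier_pocket","carrier_post","head","head_entry","back_stop","iris_center","ring_up","round_filter","petri","stain_bottle"]:
    try: print(c,n,[(d['location'],round(d['confidence'],2)) for d in place_of(c,n)][:2])
    except Exception as e: print(c,n,e)
print(state()['time'])
E
```

```text
pics
{'time': 0.0, 'joint_pos': array([-1.30803400e+00,  5.33733150e-02,  1.61430995e+00, -1.07022676e-05,
        1.47600855e+00, -1.19017887e-01]), 'joint_vel': array([-0.00053296,  0.0025859 , -0.000923  ,  0.00146215,  0.00135519,
       -0.00039787]), 'joint_efforts': array([-3.62129802e-03, -3.93690062e+01, -3.70174956e+01, -5.18339730e-04,
        7.14440772e-03, -1.00087848e-05]), 'tool_pos': array([ 0.23267988, -0.5793915 ,  0.2300433 ]), 'tool_rot': array([-1.04648665e-03,  9.81835104e-01,  1.89733306e-01, -8.06834577e-05]), 'contact_force': array([-0.70676275,  0.63871285,  0.13852992]), 'ft_torque': array([ 0.00511664,  0.05657997, -0.02829857]), 'gripper_width': 0.9963783643856082}
scene {'fovy': 42.81209798896809, 'cx': 261.2592094891248, 'cy': 188.73684709856613, 'D': array([-0.00738897,  0.        ,  0.        ,  0.        ,  0.        ]), 'rvec': array([ 1.05520212, -2.37119212,  1.04444045]), 'tvec': array([0.37275125, 0.34465603, 0.74124736])}
top {'fovy': 50.5219922164864, 'cx': 262.1766145815446, 'cy': 193.1843214796574, 'D': array([-0.13562386,  0.        ,  0. 
[... 816 characters left out ...]
32, -0.0019], 0.91)]
scene stain_bottle [([0.692, -0.0647, 0.0021], 0.8), ([0.6027, 0.1158, -0.0021], 0.57)]
top filter_center [([0.4291, -0.1569, 0.0013], 0.78), ([0.5051, 0.0979, 0.0106], 0.62)]
top carrier_pocket [([0.6131, -0.1624, 0.0036], 0.98)]
top carrier_post [([0.5528, -0.1839, 0.0259], 0.73)]
top head [([0.6016, 0.1156, 0.0049], 0.9)]
top head_entry [([0.5076, 0.0981, 0.0109], 0.73)]
top back_stop [([0.6243, 0.1201, 0.0095], 0.72)]
top iris_center [([0.5985, 0.114, 0.0659], 0.58)]
top ring_up [([0.599, 0.1156, 0.0683], 0.87)]
top round_filter [([0.4347, -0.0322, -0.0015], 0.75)]
top petri [([0.6191, -0.0255, 0.0004], 0.74), ([0.6033, 0.1123, 0.0656], 0.27)]
top stain_bottle []
1.2
```

View pics/scene0.png

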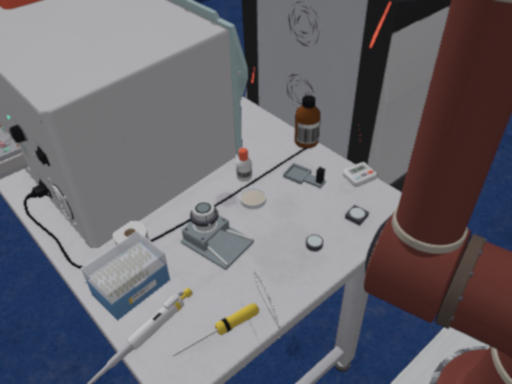

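View pics/top0.png

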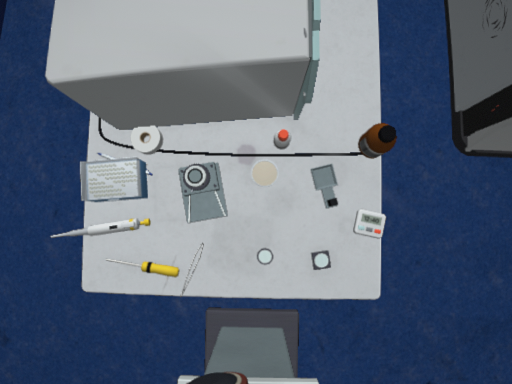

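The scene shows the filter at (357,214), the carrier at (305,175) with its post near (320,175), and the head at (215,230). In the top view they are at (320,260), (325,180) and (200,185). Next I'll measure the angles.

```bash
cat > h.py <<'E'
import numpy as np,cv2
from plant import *
from scipy.spatial.transform import Rotation as R
def K(m):
    f=192/np.tan(np.radians(m['fovy']/2)); return np.array([[f,0,m['cx']],[0,f,m['cy']],[0,0,1]])
def unproj(m,px,z):
    px=np.asarray(px,float).reshape(-1,1,2)
    u=cv2.undistortPoints(px,K(m),m['D']).reshape(-1,2)
    Rm=cv2.Rodrigues(m['rvec'])[0]; c=-Rm.T@m['tvec']
    d=np.c_[u,np.ones(len(u))]@Rm
    return c+d*((z-c[2])/d[:,2])[:,None]
def proj(m,P): return cv2.projectPoints(np.asarray(P,float).reshape(-1,3),m['rvec'],m['tvec'],K(m),m['D'])[0].reshape(-1,2)
def rect(mask,m,z):
    cs,_=cv2.findContours(mask.astype(np.uint8),cv2.RETR_EXTERNAL,cv2.CHAIN_APPROX_NONE)
    c=max(cs,key=cv2.contourArea).reshape(-1,2)
    w=unproj(m,c,z)[:,:2]
    return cv2.minAreaRect((w*1000).astype(np.float32))
def st():
    s=state(); print('t',round(s['time'],2),'pos',s['tool_pos'].round(4),'yaw',R.from_quat(s['tool_rot'][[1,2,3,0]]).as_matrix().round(3).tolist(),'F',s['contact_force'].round(1),'T',s['ft_torque'].round(2),'w',round(s['gripper_width'],3),'q',s['joint_pos'].round(2))
    return s
def snap(c,fn,crop=None,k=1):
    im=grab_frame(c); o=im[:,:,::-1]
    if crop: x0,y0,x1,y1=crop; o=o[y0:y1,x0:x1]
    cv2.imwrite('pics/'+fn,cv2.resize(np.ascontiguousarray(o),None,fx=k,fy=k,interpolation=cv2.INTER_CUBIC)); return im
E
python3 - <<'E'
from h import *
st(); print(camera_model('wrist'))
im=snap('top','top1.png',(160,130,400,290),3)
m=camera_model('top')
for n,z in [('filter_center',.014),('carrier_pocket',.011),('carrier_post',.046),('head',.008)]:
    for d in masks_of('top',n)[:1]: print(n,d['confidence'],d['pixels'].sum(),rect(d['pixels'],m,z))
E
```

```text
t 1.2 pos [ 0.2329 -0.58    0.2313] yaw [[0.928, 0.373, -0.0], [0.373, -0.928, 0.0], [0.0, -0.0, -1.0]] F [-0.1 -0.5  0.1] T [ 0.02 -0.02  0.06] w 1.002 q [-1.31  0.05  1.61 -0.    1.48 -0.12]
{'fovy': 65.76131968753407, 'cx': 252.2821546959094, 'cy': 188.02103127497875, 'D': array([0.02068365, 0.        , 0.        , 0.        , 0.        ]), 'rvec': array([-2.36423714,  1.59724866,  0.26826449]), 'tvec': array([-0.62482396, -0.04275765,  0.38015313])}
filter_center 0.17 2376 ((574.15771484375, 111.63215637207031), (128.75186157226562, 97.15834045410156), 10.570629119873047)
carrier_pocket 0.65 753 ((592.0320434570312, -163.9987030029297), (96.23861694335938, 51.71136474609375), 10.118998527526855)
carrier_post 0.88 742 ((587.9280395507812, -158.3057098388672), (91.76913452148438, 49.109214782714844), 15.04275894165039)
head 0.7 2335 ((574.4703369140625, 111.26536560058594), (128.4722137451172, 93.87692260742188), 11.470134735107422)
```

View pics/top1.png

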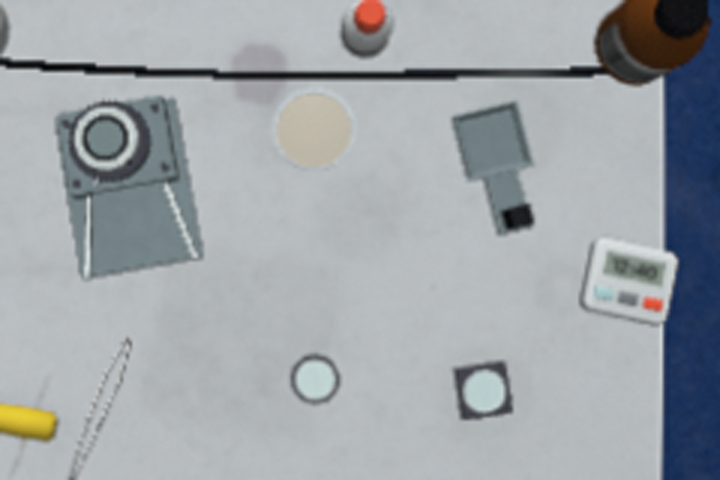

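```bash
python3 - <<'E'
from h import *
s=st(); m=camera_model('wrist'); Rm=cv2.Rodrigues(m['rvec'])[0]; c=-Rm.T@m['tvec']
T=R.from_quat(s['tool_rot'][[1,2,3,0]]).as_matrix()
print('cam in tool',T.T@(c-s['tool_pos']),'\n', (T.T@Rm.T).round(3))
E
```

```text
t 1.45 pos [ 0.2329 -0.58    0.2313] yaw [[0.928, 0.373, 0.0], [0.373, -0.928, 0.0], [0.0, -0.0, -1.0]] F [ 0.2  0.3 -0.2] T [ 0.02 -0.01 -0.03] w 0.993 q [-1.31  0.05  1.61  0.    1.48 -0.12]
cam in tool [ 0.08436472 -0.00030746 -0.14208299] 
 [[ 0.001 -0.945 -0.327]
 [ 1.     0.001  0.001]
 [-0.    -0.327  0.945]]
```

Emit:
drive_tool([
  [[0.03, 0.04, 0], [0, 0, -2]],
  [[0.06, 0.08, 0], [0, 0, -4]],
  [[0.09, 0.12, 0], [0, 0, -6]],
  [[0.12, 0.16, 0], [0, 0, -8]],
  [[0.15, 0.2, 0], [0, 0, -10]],
  [[0.18, 0.24, -0.01], [0, 0, -12]],
  [[0.2, 0.28, -0.02], [0, 0, -14]],
  [[0.22, 0.32, -0.03], [0, 0, -15]],
])

```text
time: 2.25
tool_pos: [0.4537, -0.2582, 0.2013]
tool_rot: [0.0, 0.998, 0.06, 0.0]
contact_force: [1.3, -0.6, -0.4]
gripper_width: 1.0
```

Emit:
drive_tool([
  [[0.02, 0.04, 0], [0, 0, 0]],
  [[0.04, 0.08, 0], [0, 0, 0]],
  [[0.047, 0.105, 0], [0, 0, 0]],
  [[0.047, 0.105, 0], [0, 0, 0]],
  [[0.047, 0.105, 0], [0, 0, 0]],
])

```text
time: 2.75
tool_pos: [0.4999, -0.1548, 0.2014]
tool_rot: [0.0, 0.998, 0.061, -0.0]
contact_force: [0.3, -0.3, 0.8]
gripper_width: 0.999
```

```bash
python3 - <<'E'
from h import *
s=st(); m=camera_model('wrist'); snap('wrist','w1.png',None,1.5); np.save('/tmp/m1.npy',m,allow_pickle=True)
for n in ['filter_center','carrier_pocket','carrier_post']:
    print(n,[(d['location'],round(d['confidence'],2)) for d in place_of('wrist',n)][:2])
    for d in masks_of('wrist',n)[:1]:
        print(d['confidence'],d['pixels'].sum(),rect(d['pixels'],m,.014 if n[0]=='f' else .011))
E
```

```text
t 2.75 pos [ 0.4999 -0.1548  0.2014] yaw [[0.993, 0.121, 0.0], [0.121, -0.993, -0.001], [-0.0, 0.001, -1.0]] F [ 0.3 -0.3  0.8] T [-0.02 -0.01 -0.02] w 0.999 q [-0.44 -0.17  1.88 -0.    1.44  1.01]
filter_center [([0.4316, -0.1558, 0.0064], 0.74)]
0.61 976 ((429.8701171875, -156.3036346435547), (42.70834732055664, 37.6291618347168), 9.152825355529785)
carrier_pocket [([0.616, -0.1628, 0.0054], 0.64)]
0.6 3668 ((590.9878540039062, -166.62974548339844), (97.92096710205078, 50.45207214355469), 14.723747253417969)
carrier_post [([0.5575, -0.1759, 0.0249], 0.56)]
0.69 3779 ((590.5383911132812, -166.36663818359375), (97.94268035888672, 53.30645751953125), 16.18695068359375)
```

View pics/w1.png

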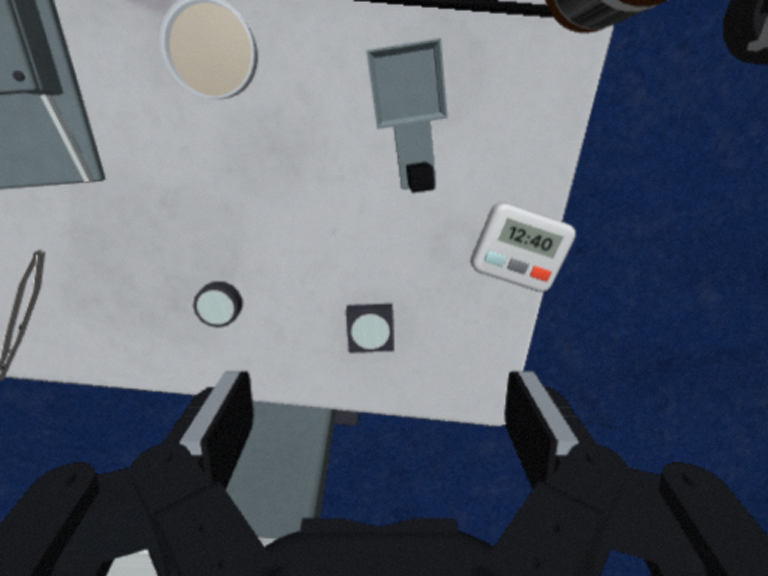

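```bash
cat > fit.py <<'E'
from h import *
from scipy.optimize import minimize
def box(x0,x1,y0,y1,z0,z1): return np.array([[x,y,z] for x in(x0,x1) for y in(y0,y1) for z in(z0,z1)])
MOD={'filter':[box(-.019,.019,-.019,.019,0,.014)],
 'carrier':[box(-.025,.025,-.025,.025,0,.011),box(-.073,-.02,-.013,.013,0,.008),box(-.068,-.052,-.008,.008,.008,.046)]}
S=4
def render(parts,m,p,z,shape=(384,512)):
    M=np.zeros((shape[0]*S,shape[1]*S),np.uint8)
    c,s=np.cos(p[2]),np.sin(p[2])
    for b in parts:
        w=np.c_[p[0]+c*b[:,0]-s*b[:,1],p[1]+s*b[:,0]+c*b[:,1],b[:,2]+z]
        uv=(proj(m,w)+.5)*S-.5
        h=cv2.convexHull((uv*16).round().astype(np.int32).reshape(-1,1,2))
        cv2.fillConvexPoly(M,h,1,shift=4)
    return cv2.resize(M.astype(np.float32),shape[::-1],interpolation=cv2.INTER_AREA)
def fit(parts,m,mask,p0,z=0):
    mk=mask.astype(np.float32)
    f=lambda q: np.abs(render(parts,m,[q[0]/1000,q[1]/1000,q[2]/100],z)-mk).sum()
    r=minimize(f,[p0[0]*1000,p0[1]*1000,p0[2]*100],method='Nelder-Mead',options=dict(initial_simplex=[[p0[0]*1000+a,p0[1]*1000+b,p0[2]*100+c] for a,b,c in[(0,0,0),(4,0,0),(0,4,0),(0,0,8)]],xatol=.02,fatol=.05))
    return r.x[0]/1000,r.x[1]/1000,np.degrees(r.x[2]/100),r.fun,mk.sum()
E
cat > seg.py <<'E'
from fit import *
def seg(im,m,center,r,thr,fillholes=True):
    g=cv2.cvtColor(im,cv2.COLOR_RGB2GRAY)
    uv=proj(m,center)[0]; t=(g<thr).astype(np.uint8)
    Y,X=np.mgrid[:384,:512]; t[np.hypot(X-uv[0],Y-uv[1])>r]=0
    n,l,s,_=cv2.connectedComponentsWithStats(t)
    k=1+np.argmax(s[1:,4]); t=(l==k).astype(np.uint8)
    cs,_=cv2.findContours(t,cv2.RETR_EXTERNAL,cv2.CHAIN_APPROX_NONE)
    o=np.zeros_like(t); cv2.drawContours(o,cs,-1,1,-1); return o
E
python3 - <<'E'
from seg import *
im=cv2.imread('pics/w1.png'); im=cv2.resize(im,(512,384),interpolation=cv2.INTER_AREA)[:,:,::-1].copy()
m=np.load('/tmp/m1.npy',allow_pickle=True).item()
for thr in (100,120,140):
    a=seg(im,m,[.431,-.156,.007],35,thr); print('F',thr,fit(MOD['filter'],m,a,(.431,-.156,.12)))
    b=seg(im,m,[.592,-.168,.007],90,thr); print('C',thr,fit(MOD['carrier'],m,b,(.615,-.163,.26)))
print(im[200,280],im[60,270],im[215,235])
E
```

```text
F 100 (np.float64(0.42711923263291135), np.float64(-0.1561725358081011), np.float64(7.5762487080277205), np.float64(77.1875), np.float32(952.0))
C 100 (np.float64(0.6123922686493403), np.float64(-0.16079526058054955), np.float64(14.939471456543181), np.float64(3314.0625), np.float32(454.0))
F 120 (np.float64(0.42784453483846274), np.float64(-0.1564919635190671), np.float64(10.008470864370613), np.float64(51.0625), np.float32(991.0))
C 120 (np.float64(0.6127697443648853), np.float64(-0.16056296260418748), np.float64(15.106444618671372), np.float64(1466.25), np.float32(2306.0))
F 140 (np.float64(0.4275280835571635), np.float64(-0.15660936253490348), np.float64(9.569729073746858), np.float64(31.75), np.float32(1046.0))
C 140 (np.float64(0.6133024582276558), np.float64(-0.16067297299930813), np.float64(15.313503116964458), np.float64(118.0), np.float32(3688.0))
[171 173 176] [102 114 118] [ 98 102 107]
```

Emit:
drive_tool([
  [[-0.02, 0, -0.03], [0, 0, 1]],
  [[-0.045, 0, -0.06], [0, 0, 1.5]],
  [[-0.065, -0.001, -0.09], [0, 0, 2]],
  [[-0.071, -0.001, -0.101], [0, 0, 2]],
  [[-0.071, -0.001, -0.101], [0, 0, 2]],
  [[-0.071, -0.001, -0.101], [0, 0, 2]],
])

```text
time: 3.7
tool_pos: [0.4303, -0.1567, 0.1019]
tool_rot: [0.001, 0.997, 0.077, 0.001]
contact_force: [0.8, -0.7, 0.8]
gripper_width: 1.001
```

```bash
python3 - <<'E'
from seg import *
s=st(); m=camera_model('wrist'); im=snap('wrist','w2.png',None,1.5)
for thr in (100,120,140):
    a=seg(im,m,[.429,-.156,.007],60,thr); print('F',thr,fit(MOD['filter'],m,a,(.429,-.156,.14)))
print(place_of('wrist','filter_center')[:1])
E
```

```text
t 3.7 pos [ 0.4303 -0.1567  0.1019] yaw [[0.988, 0.154, 0.002], [0.154, -0.988, -0.001], [0.002, 0.001, -1.0]] F [ 0.8 -0.7  0.8] T [ 0.03  0.06 -0.01] w 1.001 q [-0.51 -0.25  2.11  0.    1.27  0.9 ]
F 100 (np.float64(0.42730426053599835), np.float64(-0.15647701980849796), np.float64(10.156608213696767), np.float64(96.125), np.float32(2123.0))
F 120 (np.float64(0.4278177063652314), np.float64(-0.1563021730271002), np.float64(9.1450955398159), np.float64(30.4375), np.float32(2208.0))
F 140 (np.float64(0.42772891418676073), np.float64(-0.15604629693959005), np.float64(8.95610436336249), np.float64(52.75), np.float32(2268.0))
[{'location': [0.4253, -0.1557, 0.0066], 'confidence': 0.6}]
```

View pics/w2.png

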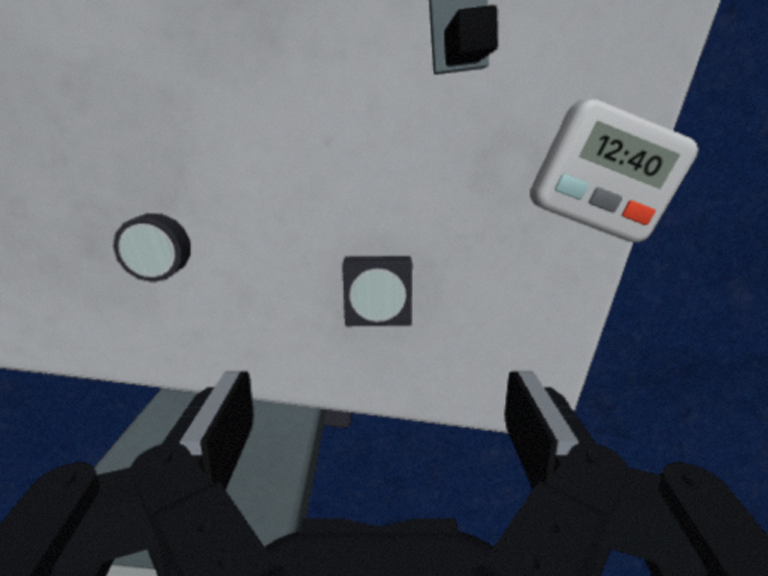

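The filter's top is centred at about (378,293), midway between the finger tips (240,372) and (515,372). The fitted pose is (0.428, -0.156) at 9°. I'll go down and grip only its upper part.

Emit:
drive_tool([
  [[-0.001, 0, -0.03], [0, 0, 0]],
  [[-0.001, 0, -0.06], [0, 0, 0]],
  [[-0.001, 0, -0.083], [0, 0, 0]],
  [[-0.001, 0, -0.093], [0, 0, 0]],
  [[-0.001, 0, -0.093], [0, 0, 0]],
  [[-0.001, 0, -0.093], [0, 0, 0]],
])

```text
time: 4.4
tool_pos: [0.4293, -0.1566, 0.0088]
tool_rot: [0.001, 0.997, 0.077, 0.001]
contact_force: [0.2, -0.3, 0.8]
gripper_width: 0.997
```

Emit:
drive_tool([
  [[0, 0, 0], [0, 0, 0]],
  [[0, 0, 0], [0, 0, 0]],
  [[0, 0, 0], [0, 0, 0]],
  [[0, 0, 0], [0, 0, 0]],
  [[0, 0, 0], [0, 0, 0]],
  [[0, 0, 0], [0, 0, 0]],
  [[0, 0, 0], [0, 0, 0]],
], fingers=1)

```text
time: 5.1
tool_pos: [0.4288, -0.1565, 0.0085]
tool_rot: [0.001, 0.997, 0.077, 0.001]
contact_force: [-0.2, 0.4, 6.1]
gripper_width: 0.417
```

```bash
python3 - <<'E'
from seg import *
s=st(); im=snap('wrist','w3.png',None,1.5)
E
```

```text
t 5.1 pos [ 0.4288 -0.1565  0.0085] yaw [[0.988, 0.154, 0.002], [0.154, -0.988, -0.001], [0.002, 0.001, -1.0]] F [-0.2  0.4  6.1] T [ 0.05  0.16 -0.05] w 0.417 q [-0.51 -0.1   2.16  0.    1.07  0.9 ]
```

View pics/w3.png

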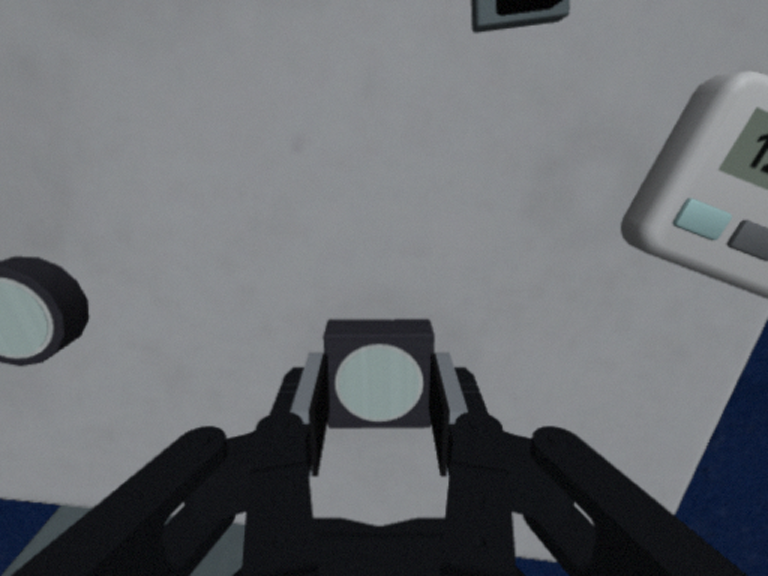

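Emit:
drive_tool([
  [[0, 0, 0.01], [0, 0, 0]],
  [[0, 0, 0.03], [0, 0, 0]],
  [[0.02, 0, 0.06], [0, 0, 2]],
  [[0.05, 0, 0.09], [0, 0, 4]],
  [[0.08, 0, 0.1], [0, 0, 6]],
  [[0.08, 0, 0.1], [0, 0, 6]],
  [[0.08, 0, 0.1], [0, 0, 6]],
])

```text
time: 5.85
tool_pos: [0.5076, -0.1557, 0.1072]
tool_rot: [-0.0, 0.992, 0.13, -0.001]
contact_force: [-0.5, 0.1, -0.7]
gripper_width: 0.414
```

```bash
python3 - <<'E'
from seg import *
s=st(); m=camera_model('wrist'); im=snap('wrist','w4.png',None,1.5)
np.save('/tmp/im4.npy',im);np.save('/tmp/m4.npy',m,allow_pickle=True)
for thr in (130,140,150):
    b=seg(im,m,[.592,-.168,.007],110,thr); print('C',thr,fit(MOD['carrier'],m,b,(.613,-.161,.26)))
T=camera_model('top'); print(unproj(T,[[105,125],[200,123],[300,117],[310,65]],0.0)); print(unproj(T,[[60,80],[300,65],[315,20]],.3))
E
```

```text
t 5.85 pos [ 0.5076 -0.1557  0.1072] yaw [[0.966, 0.257, -0.001], [0.257, -0.966, 0.0], [-0.001, -0.001, -1.0]] F [-0.5  0.1 -0.7] T [ 0.03 -0.01  0.02] w 0.414 q [-0.44 -0.06  1.94 -0.    1.26  0.87]
C 130 (np.float64(0.6134525962637374), np.float64(-0.16055148033434832), np.float64(15.319430436438859), np.float64(121.3125), np.float32(7292.0))
C 140 (np.float64(0.6135441582852459), np.float64(-0.16055322399215066), np.float64(15.099231247780654), np.float64(139.25), np.float32(7400.0))
C 150 (np.float64(0.6137185625284309), np.float64(-0.16042486304646394), np.float64(15.165046104162736), np.float64(4004.9375), np.float32(11314.0))
[[ 0.72400264  0.34640176  0.        ]
 [ 0.73107467  0.12337235  0.        ]
 [ 0.75032802 -0.10536756  0.        ]
 [ 0.87634515 -0.1278032   0.        ]]
[[ 0.7272543   0.30968107  0.3       ]
 [ 0.75466927 -0.07474935  0.3       ]
 [ 0.83225661 -0.09852958  0.3       ]]
```

View pics/w4.png

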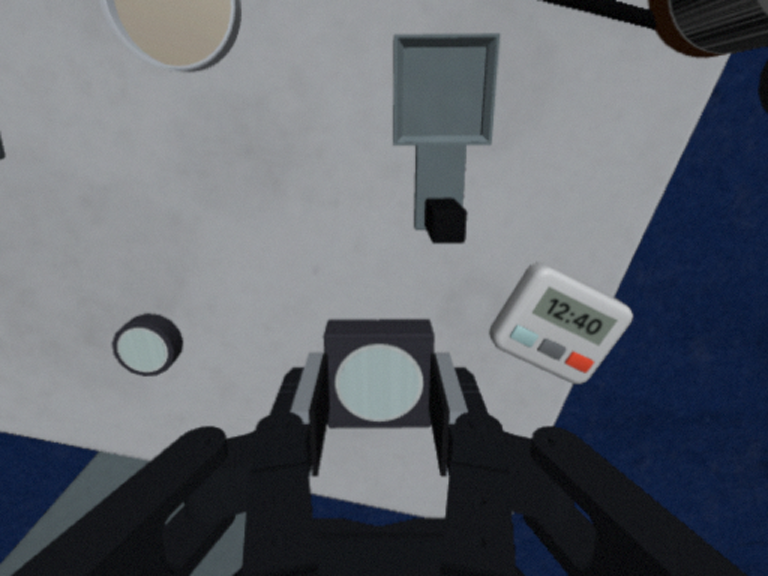

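```bash
python3 - <<'E'
from seg import *
s=st(); m=np.load('/tmp/m4.npy',allow_pickle=True).item(); im=np.load('/tmp/im4.npy')
g=cv2.cvtColor(im,cv2.COLOR_RGB2GRAY); t=(g>110).astype(np.uint8); n,l,ss,cc=cv2.connectedComponentsWithStats(t)
k=l[254,252]; print(ss[k],cc[k])
cs,_=cv2.findContours((l==k).astype(np.uint8),cv2.RETR_EXTERNAL,cv2.CHAIN_APPROX_NONE)
w=unproj(m,cs[0].reshape(-1,2),s['tool_pos'][2]+.0055); e=cv2.minEnclosingCircle((w[:,:2]*1000).astype(np.float32)); print(e)
T=R.from_quat(s['tool_rot'][[1,2,3,0]]).as_matrix()
print('filter in tool', T.T[:2,:2]@(np.array(e[0])/1000-s['tool_pos'][:2]), T.T[:2,:2]@(w.mean(0)[:2]-s['tool_pos'][:2]))
# same check before lifting: filter est (.428,-.1562)
print(unproj(camera_model('top'),[[372,148],[378,155]],0))
E
```

```text
t 5.9 pos [ 0.5066 -0.1555  0.1063] yaw [[0.966, 0.257, -0.002], [0.257, -0.966, 0.001], [-0.002, -0.002, -1.0]] F [-0.5 -0.4 -1.3] T [ 0.01 -0.02 -0.01] w 0.419 q [-0.44 -0.06  1.94 -0.    1.26  0.87]
[ 224  229   58   52 2361] [252.37314697 254.67047861]
((506.4657287597656, -155.7510986328125), 15.643259048461914)
filter in tool [-0.00021133  0.0002135 ] [-5.22889961e-05  2.84326118e-04]
[[ 0.68295988 -0.27261587  0.        ]
 [ 0.66709371 -0.28664501  0.        ]]
```

Emit:
drive_tool([
  [[0.03, -0.001, 0], [0, 0, 0]],
  [[0.065, -0.003, -0.01], [0, 0, 0]],
  [[0.095, -0.004, -0.03], [0, 0, 0]],
  [[0.1055, -0.0045, -0.055], [0, 0, 0.3]],
  [[0.1055, -0.0045, -0.07], [0, 0, 0.3]],
  [[0.1055, -0.0045, -0.07], [0, 0, 0.3]],
  [[0.1055, -0.0045, -0.07], [0, 0, 0.3]],
])

```text
time: 6.6
tool_pos: [0.6117, -0.1603, 0.0367]
tool_rot: [-0.001, 0.991, 0.132, -0.001]
contact_force: [1.3, -0.3, 0.3]
gripper_width: 0.411
```

```bash
python3 - <<'E'
from seg import *
s=st(); m=camera_model('wrist'); im=snap('wrist','w5.png',None,1.5)
M=[box(-.025,.025,-.025,.025,0,.011)]
E
```

```text
t 6.6 pos [ 0.6117 -0.1603  0.0367] yaw [[0.965, 0.261, -0.002], [0.261, -0.965, 0.001], [-0.002, -0.001, -1.0]] F [ 1.3 -0.3  0.3] T [ 0.05 -0.04  0.04] w 0.411 q [-0.37  0.26  1.73 -0.    1.16  0.93]
```

View pics/w5.png

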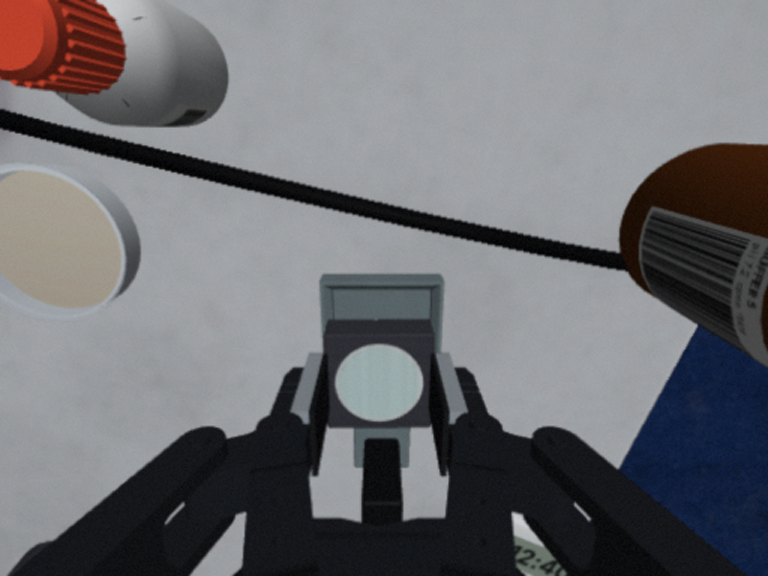

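```bash
python3 - <<'E'
from h import *
s=state(); m=camera_model('wrist'); T=R.from_quat(s['tool_rot'][[1,2,3,0]]).as_matrix()
w=unproj(m,np.array([[320.5,275],[443,275],[381.5,275]])/1.5-.17,.011)
print(w, (w[:,:2]-s['tool_pos'][:2])@T[:2,:2])
w=unproj(m,np.array([[379,382]])/1.5-.17,s['tool_pos'][2]+.0055); print((w[:,:2]-s['tool_pos'][:2])@T[:2,:2])
E
```

```text
[[ 0.6344693  -0.13045316  0.011     ]
 [ 0.64726844 -0.1776347   0.011     ]
 [ 0.64084386 -0.15394718  0.011     ]] [[ 0.02891149 -0.02342845]
 [ 0.02893939  0.0254583 ]
 [ 0.02892658  0.000915  ]]
[[ 1.53599367e-05 -9.18909315e-05]]
```

Emit:
drive_tool([
  [[0.0025, -0.0003, -0.005], [0, 0, 0]],
  [[0.0025, -0.0003, -0.012], [0, 0, 0]],
  [[0.0025, -0.0003, -0.018], [0, 0, 0]],
  [[0.0025, -0.0003, -0.018], [0, 0, 0]],
])

```text
time: 7.05
tool_pos: [0.6148, -0.1604, 0.0179]
tool_rot: [-0.001, 0.991, 0.132, -0.001]
contact_force: [-0.3, 0.6, -1.3]
gripper_width: 0.418
```

```bash
python3 - <<'E'
from h import *
s=st(); snap('wrist','w6.png',(150,130,360,360),2.6)
E
```

```text
t 7.05 pos [ 0.6148 -0.1604  0.0179] yaw [[0.965, 0.262, -0.002], [0.262, -0.965, 0.001], [-0.002, -0.001, -1.0]] F [-0.3  0.6 -1.3] T [ 0.03  0.04 -0.03] w 0.418 q [-0.37  0.29  1.72  0.    1.13  0.93]
```

View pics/w6.png

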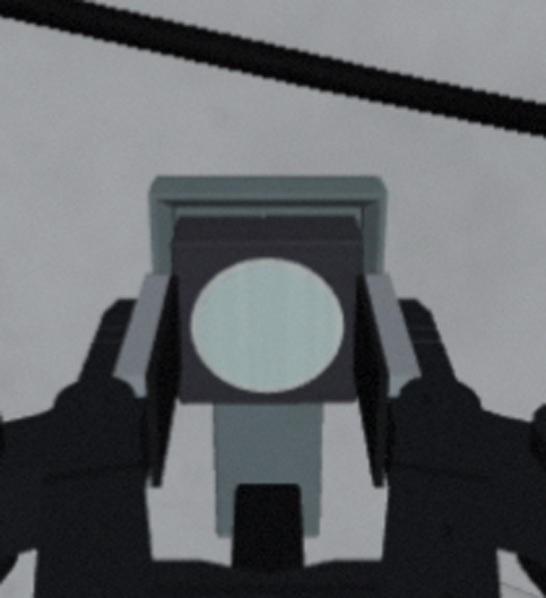

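The filter (172–362) sits centred between the pocket's outer edges (151–386) and is starting into the chamfer. I'll keep lowering it.

Emit:
drive_tool([
  [[0, 0, -0.003], [0, 0, 0]],
  [[0, 0, -0.005], [0, 0, 0]],
  [[0, 0, -0.007], [0, 0, 0]],
  [[0, 0, -0.0075], [0, 0, 0]],
  [[0, 0, -0.0075], [0, 0, 0]],
])

```text
time: 7.6
tool_pos: [0.6162, -0.1611, 0.0155]
tool_rot: [0.0, 0.991, 0.132, -0.001]
contact_force: [-10.8, 1.8, 18.3]
gripper_width: 0.418
```

```bash
python3 - <<'E'
from h import *
s=st(); snap('wrist','w7.png',(150,130,360,360),2.6)
E
```

```text
t 7.6 pos [ 0.6162 -0.1611  0.0155] yaw [[0.965, 0.262, -0.001], [0.262, -0.965, -0.0], [-0.001, -0.0, -1.0]] F [-10.8   1.8  18.3] T [0.57 1.57 0.11] w 0.418 q [-0.37  0.3   1.72 -0.    1.12  0.93]
```

View pics/w7.png

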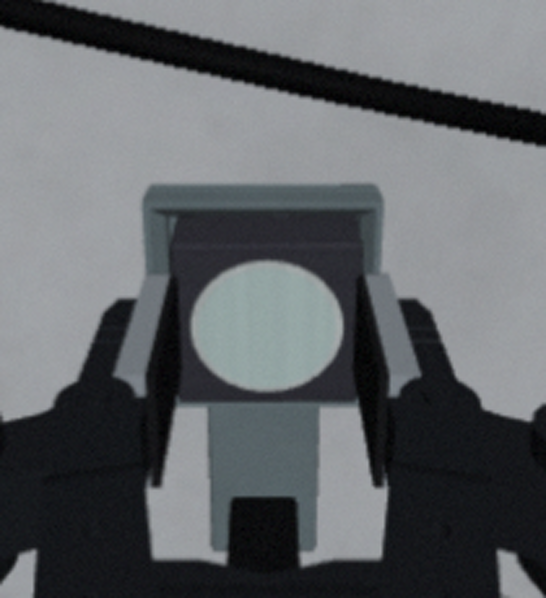

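Emit:
drive_tool([
  [[0, 0, 0.006], [0, 0, 0]],
  [[-0.0025, 0.0003, 0.006], [0, 0, 0]],
  [[-0.0025, 0.0003, 0.006], [0, 0, 0]],
  [[-0.0025, 0.0003, 0.003], [0, 0, 0]],
  [[-0.0025, 0.0003, 0.001], [0, 0, 0]],
  [[-0.0025, 0.0003, 0.001], [0, 0, 0]],
])

```text
time: 8.25
tool_pos: [0.6131, -0.1604, 0.0125]
tool_rot: [-0.0, 0.991, 0.132, -0.0]
contact_force: [-1.7, 0.4, 2.9]
gripper_width: 0.416
```

```bash
python3 - <<'E'
from h import *
s=st(); snap('wrist','w8.png',(150,130,360,360),2.6)
E
```

```text
t 8.25 pos [ 0.6131 -0.1604  0.0125] yaw [[0.965, 0.262, -0.001], [0.262, -0.965, 0.0], [-0.001, -0.001, -1.0]] F [-1.7  0.4  2.9] T [0.06 0.21 0.  ] w 0.416 q [-0.37  0.29  1.73 -0.    1.12  0.93]
```

View pics/w8.png

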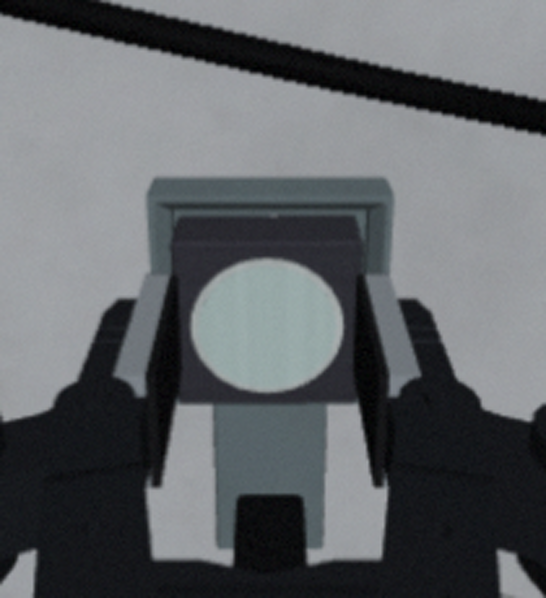

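Emit:
drive_tool([
  [[0, -0.0005, -0.0005], [0, 0, 0]],
  [[0, -0.0005, -0.0015], [0, 0, 0]],
  [[0, -0.0005, -0.0015], [0, 0, 0]],
])

```text
time: 8.6
tool_pos: [0.6136, -0.1608, 0.0125]
tool_rot: [-0.0, 0.991, 0.132, -0.0]
contact_force: [-4.2, 2.0, 8.6]
gripper_width: 0.417
```

```bash
python3 - <<'E'
from h import *
s=st(); 
E
```

```text
t 8.6 pos [ 0.6136 -0.1608  0.0125] yaw [[0.965, 0.262, -0.0], [0.262, -0.965, 0.001], [-0.0, -0.001, -1.0]] F [-4.2  2.   8.6] T [ 0.37  0.69 -0.  ] w 0.417 q [-0.37  0.3   1.73  0.    1.12  0.93]
```

Emit:
drive_tool([
  [[0, 0, 0], [0, 0, 0]],
  [[0, 0, 0], [0, 0, 0]],
  [[0, 0, 0.01], [0, 0, 0]],
  [[0, 0, 0.04], [0, 0, 0]],
  [[-0.03, -0.01, 0.08], [0, 0, 0]],
  [[-0.055, -0.015, 0.1], [0, 0, 0]],
  [[-0.055, -0.015, 0.1], [0, 0, 0]],
  [[-0.055, -0.015, 0.1], [0, 0, 0]],
], fingers=-0.5)

```text
time: 9.4
tool_pos: [0.5586, -0.1763, 0.1122]
tool_rot: [0.0, 0.991, 0.132, 0.001]
contact_force: [-0.1, -1.7, -0.8]
gripper_width: 0.747
```

```bash
python3 - <<'E'
from seg import *
s=st(); m=camera_model('wrist'); im=snap('wrist','w9.png',None,1.5)
np.save('/tmp/im9.npy',im);np.save('/tmp/m9.npy',m,allow_pickle=True)
# post in image: fit carrier w/ filter on top
P=MOD['carrier']+[box(-.019,.019,-.019,.019,.004,.018)]
for thr in (120,130,140):
    b=seg(im,m,[.592,-.168,.007],130,thr); print('C',thr,fit(P,m,b,(.613,-.161,.26)))
E
```

```text
t 9.4 pos [ 0.5586 -0.1763  0.1122] yaw [[0.965, 0.261, 0.002], [0.261, -0.965, -0.001], [0.002, 0.001, -1.0]] F [-0.1 -1.7 -0.8] T [0.04 0.   0.03] w 0.747 q [-0.43  0.06  1.81  0.    1.27  0.87]
C 120 (np.float64(0.6133114797814728), np.float64(-0.16073112814122345), np.float64(15.197816335275986), np.float64(173.125), np.float32(5667.0))
C 130 (np.float64(0.6134968266174639), np.float64(-0.16081594382330475), np.float64(15.0864289813716), np.float64(144.0), np.float32(5735.0))
C 140 (np.float64(0.6139182491601227), np.float64(-0.16068494975932265), np.float64(15.26428205331719), np.float64(123.6875), np.float32(5872.0))
```

View pics/w9.png

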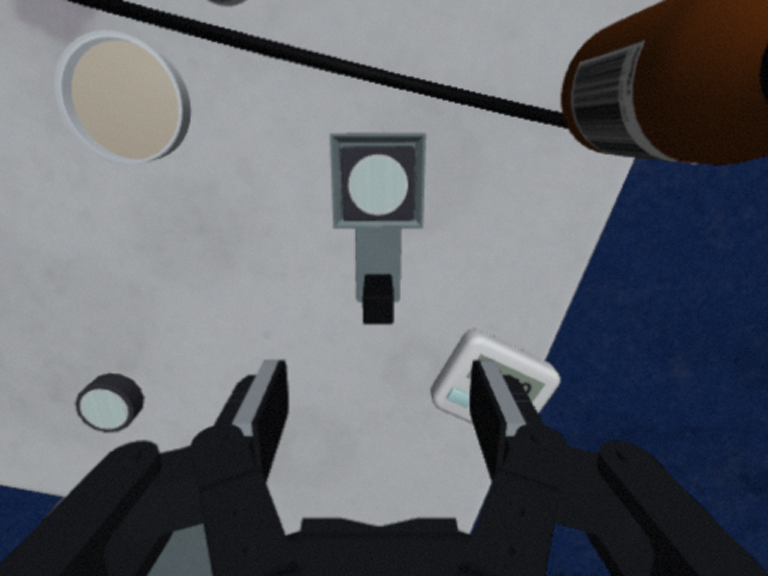

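Filter lies flat and centred in the pocket (glass at (378,184), with an even dark margin and walls all round). The fitted post is at (0.5556, -0.1765), so I'll grip it now.

Emit:
drive_tool([
  [[-0.003, -0.0005, -0.02], [0, 0, 0]],
  [[-0.003, -0.0005, -0.045], [0, 0, 0]],
  [[-0.003, -0.0005, -0.07], [0, 0, 0]],
  [[-0.003, -0.0005, -0.086], [0, 0, 0]],
  [[-0.003, -0.0005, -0.086], [0, 0, 0]],
  [[-0.003, -0.0005, -0.086], [0, 0, 0]],
], fingers=0)

```text
time: 10.05
tool_pos: [0.5555, -0.1762, 0.0249]
tool_rot: [-0.0, 0.991, 0.132, -0.0]
contact_force: [0.2, -1.0, 0.1]
gripper_width: 0.503
```

Emit:
drive_tool([
  [[0, 0, 0], [0, 0, 0]],
  [[0, 0, 0], [0, 0, 0]],
  [[0, 0, 0], [0, 0, 0]],
  [[0, 0, 0], [0, 0, 0]],
  [[0, 0, 0], [0, 0, 0]],
  [[0, 0, 0], [0, 0, 0]],
], fingers=1)

```text
time: 10.65
tool_pos: [0.5566, -0.177, 0.0271]
tool_rot: [0.001, 0.991, 0.132, 0.001]
contact_force: [0.4, 0.4, 6.6]
gripper_width: 0.171
```

Emit:
drive_tool([
  [[0, 0, 0.005], [0, 0, 0]],
  [[0, 0, 0.015], [0, 0, 0]],
  [[0, 0, 0.03], [0, 0, 0]],
  [[0, 0, 0.05], [0, 0, 0]],
  [[0, 0, 0.05], [0, 0, 0]],
])

```text
time: 11.15
tool_pos: [0.5578, -0.1776, 0.0795]
tool_rot: [0.002, 0.991, 0.132, 0.003]
contact_force: [0.1, -0.3, -1.2]
gripper_width: 0.164
```

```bash
python3 - <<'E'
from seg import *
s=st(); m=camera_model('wrist'); im=snap('wrist','w10.png',None,1.5)
np.save('/tmp/im10.npy',im);np.save('/tmp/m10.npy',m,allow_pickle=True)
E
```

```text
t 11.15 pos [ 0.5578 -0.1776  0.0795] yaw [[0.965, 0.262, 0.006], [0.262, -0.965, -0.003], [0.005, 0.005, -1.0]] F [ 0.1 -0.3 -1.2] T [-0.01 -0.03 -0.03] w 0.164 q [-0.44  0.1   1.83  0.    1.21  0.87]
```

View pics/w10.png

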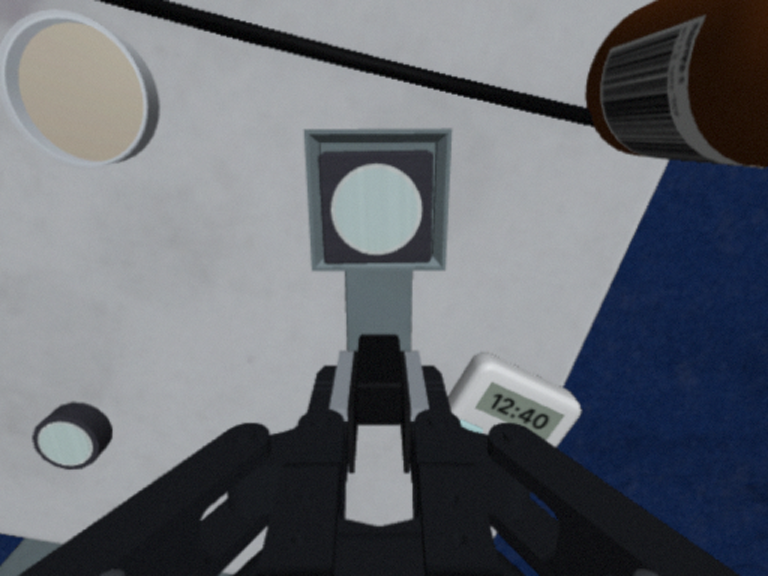

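The carrier came up with its filter (pocket corners about (305,130) to (445,268), filter centred). Now I'll carry it to a spot in front of the head and measure the head from there.

Emit:
drive_tool([
  [[-0.02, 0.01, 0.005], [0, 0, 0]],
  [[-0.045, 0.035, 0.005], [0, 0, -1]],
  [[-0.07, 0.075, 0.005], [0, 0, -2]],
  [[-0.09, 0.115, 0.005], [0, 0, -3]],
  [[-0.1, 0.155, 0.005], [0, 0, -3.9]],
  [[-0.108, 0.195, 0.005], [0, 0, -3.9]],
  [[-0.111, 0.232, 0.005], [0, 0, -3.9]],
  [[-0.111, 0.261, 0.005], [0, 0, -3.9]],
])

```text
time: 12.0
tool_pos: [0.4428, 0.0864, 0.0794]
tool_rot: [-0.0, 0.995, 0.099, -0.001]
contact_force: [0.2, 0.6, -0.8]
gripper_width: 0.169
```

Emit:
drive_tool([
  [[0, 0, 0], [0, 0, 0]],
  [[0, 0, 0], [0, 0, 0]],
  [[0, 0, 0], [0, 0, 0]],
])

```text
time: 12.3
tool_pos: [0.4441, 0.0838, 0.0798]
tool_rot: [0.0, 0.995, 0.098, -0.0]
contact_force: [-0.2, 0.3, -1.0]
gripper_width: 0.172
```

```bash
python3 - <<'E'
from seg import *
s=st(); m=camera_model('wrist'); im=snap('wrist','w11.png',None,1.5)
np.save('/tmp/im11.npy',im);np.save('/tmp/m11.npy',m,allow_pickle=True)
for n in ['head','head_entry','back_stop','iris_center','ring_up','ring_low','carrier_pocket','filter_center']:
    print(n,[(d['location'],round(d['confidence'],2)) for d in place_of('wrist',n)][:2])
E
```

```text
t 12.3 pos [0.4441 0.0838 0.0798] yaw [[0.981, 0.195, -0.001], [0.195, -0.981, -0.0], [-0.001, 0.0, -1.0]] F [-0.2  0.3 -1. ] T [-0.07  0.06  0.06] w 0.172 q [ 0.02 -0.23  2.14 -0.    1.23  1.4 ]
head []
head_entry []
back_stop [([0.5025, 0.0946, 0.0594], 0.45)]
iris_center []
ring_up []
ring_low []
carrier_pocket [([0.5033, 0.0947, 0.0637], 0.71)]
filter_center [([0.5004, 0.0963, 0.064], 0.74)]
```

View pics/w11.png

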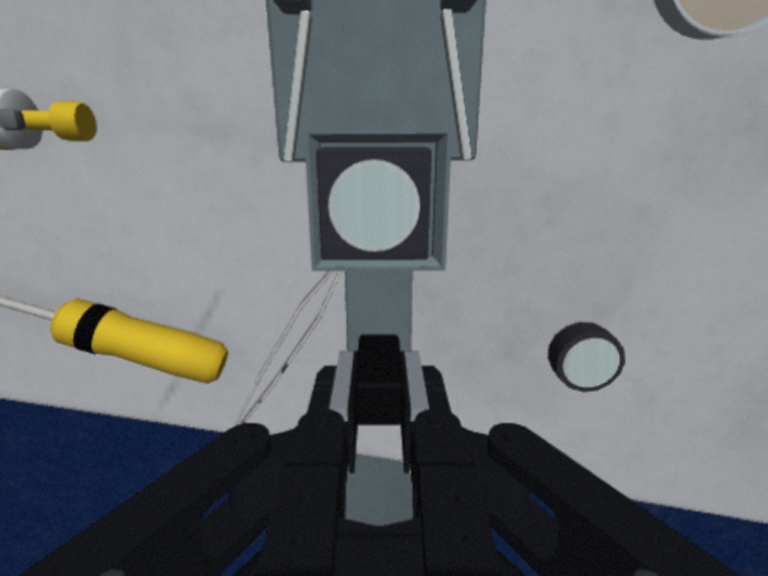

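```bash
python3 - <<'E'
from h import *
m=np.load('/tmp/m11.npy',allow_pickle=True).item(); im=np.load('/tmp/im11.npy')
g=cv2.GaussianBlur(cv2.cvtColor(im,cv2.COLOR_RGB2GRAY).astype(float),(0,0),1)
L=[];Rr=[]
for r in range(2,95,3):
    d=np.diff(g[r]); L.append((170+np.argmin(d[170:195])+.5,r)); Rr.append((310+np.argmax(d[310:335])+.5,r))
s=state(); T=R.from_quat(s['tool_rot'][[1,2,3,0]]).as_matrix()
ls=[]
for P in(L,Rr):
    w=unproj(m,P,.008)[:,:2]; vx,vy,x,y=cv2.fitLine((w*1000).astype(np.float32),cv2.DIST_HUBER,0,.01,.01).ravel()
    if vx<0: vx,vy=-vx,-vy
    print('yaw',np.degrees(np.arctan2(vy,vx)),x,y); ls.append((vx,vy,x,y)); print(np.array(P)[[0,5,15,30]].tolist())
a=np.arctan2(ls[0][1]+ls[1][1],ls[0][0]+ls[1][0]); n=np.array([-np.sin(a),np.cos(a)])
o=[n@np.array(l[2:]) for l in ls]; print('yaw',np.degrees(a),'width',o[0]-o[1],'center offs n',sum(o)/2)
# front edge
F=[]
for c in list(range(192,202,1))+list(range(304,313)):
    d=np.diff(g[95:120,c]); F.append((c,95+np.argmax(d)+.5))
w=unproj(m,F,.008)[:,:2]; print('front along', (w@np.array([np.cos(a),np.sin(a)])).round(4))
e=np.array([np.cos(a),np.sin(a)])*np.median(w@np.array([np.cos(a),np.sin(a)]))+n*sum(o)/2000
print('entry',e,'axis',e+.09*np.array([np.cos(a),np.sin(a)]))
print('tool n',n@s['tool_pos'][:2]*1000,'tool yaw',np.degrees(np.arctan2(T[1,0],T[0,0])))
# carrier in hand: pocket outer top corners
def corner(px): return px
C=np.array([[306,135],[450,135],[445,269],[313,270]])/1.5-.17
obj=np.array([[.025,.025,.011],[.025,-.025,.011],[-.025,-.025,.011],[-.025,.025,.011]])
ok,rv,tv=cv2.solvePnP(obj,C,K(m),m['D'])
Rw=cv2.Rodrigues(m['rvec'])[0]; Rc=Rw.T@cv2.Rodrigues(rv)[0]; tc=Rw.T@(tv.ravel()-m['tvec'])
print('pocket',tc,'R',Rc.round(3).tolist(),'n',n@tc[:2]*1000)
E
```

```text
yaw 12.104521 549.3912 152.81233
[[176.5, 2.0], [177.5, 17.0], [180.5, 47.0], [184.5, 92.0]]
yaw 11.962071 557.66284 61.25904
[[323.5, 2.0], [322.5, 17.0], [320.5, 47.0], [317.5, 92.0]]
yaw 12.033295 width 91.26603 center offs n -10.715603
front along [0.5212 0.5212 0.5218 0.5218 0.5218 0.5218 0.5218 0.5218 0.5218 0.5218
 0.5215 0.5215 0.5215 0.5215 0.5214 0.5208 0.5208 0.5207 0.5207]
entry [0.51225283 0.09823752] axis [0.60027523 0.11700072]
tool n -10.253404630385154 tool yaw 11.243832280665519
pocket [0.50052278 0.09541623 0.04685964] R [[0.979, -0.2, -0.043], [0.2, 0.98, -0.014], [0.045, 0.005, 0.999]] n -11.029412289886528
```

Emit:
drive_tool([
  [[0.0293, 0.0061, 0], [0, 0, 0.6]],
  [[0.0293, 0.0061, -0.015], [0, 0, 0.6]],
  [[0.0293, 0.0061, -0.03], [0, 0, 0.6]],
  [[0.0293, 0.0061, -0.04], [0, 0, 0.6]],
  [[0.0293, 0.0061, -0.04], [0, 0, 0.6]],
  [[0.0293, 0.0061, -0.04], [0, 0, 0.6]],
])

```text
time: 13.35
tool_pos: [0.4737, 0.0906, 0.0404]
tool_rot: [-0.0, 0.995, 0.103, -0.0]
contact_force: [-0.6, -0.2, -1.9]
gripper_width: 0.17
```

```bash
python3 - <<'E'
from seg import *
s=st(); m=camera_model('wrist'); im=snap('wrist','w12.png',None,1.5)
np.save('/tmp/im12.npy',im);np.save('/tmp/m12.npy',m,allow_pickle=True)
snap('scene','s12.png',(150,170,280,290),5)
E
```

```text
t 13.35 pos [0.4737 0.0906 0.0404] yaw [[0.979, 0.206, -0.0], [0.206, -0.979, 0.0], [-0.0, -0.0, -1.0]] F [-0.6 -0.2 -1.9] T [0.01 0.05 0.01] w 0.17 q [ 0.03 -0.09  2.09  0.    1.14  1.4 ]
```

View pics/w12.png

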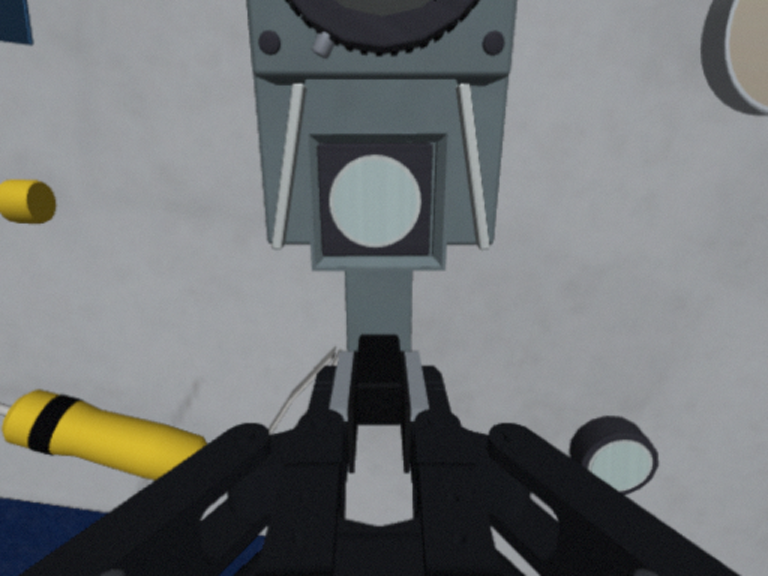

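View pics/s12.png

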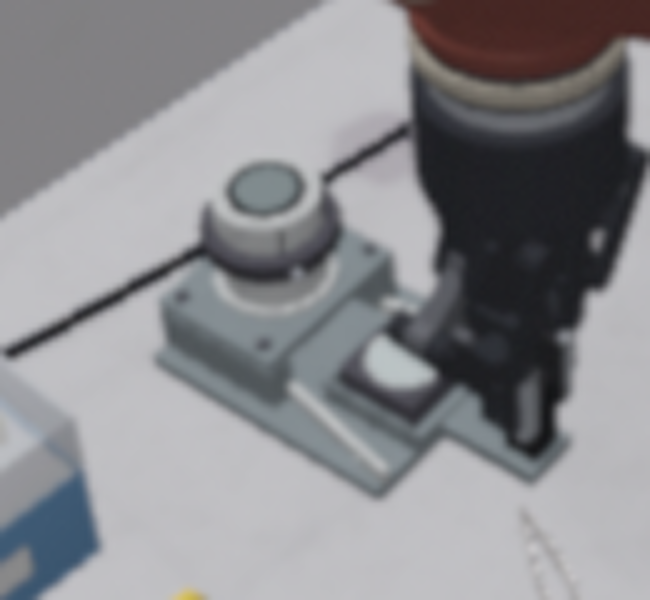

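```bash
cat > lane.py <<'E'
from h import *
def lane(im,m,rows,lc,rc,z=.008):
    g=cv2.GaussianBlur(cv2.cvtColor(im,cv2.COLOR_RGB2GRAY).astype(float),(0,0),1)
    s=state(); T=R.from_quat(s['tool_rot'][[1,2,3,0]]).as_matrix()
    ls=[]
    for (c0,c1),sg in((lc,-1),(rc,1)):
        P=[(c0+np.argmax(sg*np.diff(g[r])[c0:c1])+.5,r) for r in rows]
        w=unproj(m,P,z)[:,:2]; q=(w-s['tool_pos'][:2])@T[:2,:2]*1000
        vx,vy,x,y=cv2.fitLine(q.astype(np.float32),cv2.DIST_HUBER,0,.01,.01).ravel(); 
        sl=vy/vx; ls.append((sl,y-sl*x)); print('slope deg',np.degrees(np.arctan(sl)),'y0',y-sl*x, P[0],P[-1])
    sl=(ls[0][0]+ls[1][0])/2; y0=(ls[0][1]+ls[1][1])/2
    print('lane in tool: slope deg',np.degrees(sl),'y at 0:',y0,'at 60:',y0+60*sl,'at 122:',y0+122*sl,'width',ls[1][1]-ls[0][1])
E
python3 - <<'E'
from lane import *
m=np.load('/tmp/m12.npy',allow_pickle=True).item(); im=np.load('/tmp/im12.npy')
lane(im,m,range(60,155,3),(168,184),(327,344))
g=cv2.GaussianBlur(cv2.cvtColor(im,cv2.COLOR_RGB2GRAY).astype(float),(0,0),.7)
for r in (140,150,160,170): print(r,g[r,195:310].round().astype(int).tolist())
E
```

```text
slope deg -0.038650084 y0 -45.069958 (np.float64(168.5), 60) (np.float64(177.5), 153)
slope deg -0.026949685 y0 45.775307 (np.float64(337.5), 60) (np.float64(329.5), 153)
lane in tool: slope deg -0.03279989 y at 0: 0.35267448 at 60: 0.31832653 at 122: 0.28283364 width 90.84526
140 [97, 98, 98, 98, 98, 97, 98, 98, 98, 98, 98, 96, 95, 91, 87, 85, 83, 73, 54, 44, 44, 45, 46, 51, 74, 115, 148, 157, 158, 157, 157, 160, 160, 161, 162, 163, 162, 161, 162, 162, 161, 161, 162, 163, 164, 164, 163, 162, 160, 161, 161, 162, 162, 162, 162, 162, 162, 162, 161, 162, 162, 163, 163, 164, 164, 164, 165, 165, 164, 163, 162, 161, 161, 162, 163, 164, 164, 163, 162, 162, 163, 164, 166, 162, 134, 82, 51, 45, 45, 45, 47, 55, 70, 73, 63, 67, 71, 72, 73, 74, 80, 91, 96, 97, 96, 97, 97, 97, 98, 98, 98, 98, 97, 97, 99]
150 [97, 97, 97, 96, 96, 97, 97, 97, 97, 98, 98, 97, 96, 92, 86, 84, 84, 80, 69, 50, 45, 46, 45, 45, 44, 45, 46, 51, 69, 106, 141, 155, 159, 160, 161, 161, 161, 161, 161, 160, 161, 162, 162, 162, 164, 165, 164, 162, 160, 161, 161, 163, 163, 162, 162, 162, 162, 162, 162, 161, 160, 160, 162, 164, 1
[... 509 characters left out ...]
, 165, 163, 158, 147, 130, 109, 87, 68, 54, 48, 46, 45, 46, 46, 45, 45, 44, 44, 44, 45, 45, 45, 45, 46, 46, 52, 68, 76, 68, 67, 70, 71, 72, 73, 78, 88, 96, 96, 94, 93, 93, 93, 94, 93, 93, 92, 92, 92, 93, 93]
170 [159, 159, 159, 158, 157, 157, 157, 156, 156, 157, 153, 143, 122, 102, 93, 87, 85, 85, 83, 78, 68, 62, 60, 60, 60, 58, 58, 59, 60, 60, 60, 60, 61, 61, 61, 63, 66, 67, 68, 67, 68, 68, 68, 69, 69, 69, 68, 69, 70, 69, 68, 69, 69, 70, 70, 70, 69, 69, 69, 68, 68, 68, 68, 69, 69, 68, 68, 68, 68, 69, 68, 68, 68, 70, 71, 72, 72, 71, 72, 72, 71, 70, 71, 70, 70, 69, 70, 71, 72, 74, 82, 90, 88, 80, 74, 72, 72, 73, 74, 81, 93, 105, 124, 145, 152, 153, 153, 152, 153, 152, 152, 152, 153, 152, 152]
```

Emit:
drive_tool([
  [[0, -0.0007, -0.003], [0, 0, 0]],
  [[0, -0.0007, -0.006], [0, 0, 0]],
  [[0, -0.0007, -0.007], [0, 0, 0]],
  [[0, -0.0007, -0.007], [0, 0, 0]],
])

```text
time: 13.85
tool_pos: [0.4742, 0.0899, 0.0348]
tool_rot: [0.0, 0.995, 0.104, 0.0]
contact_force: [-5.9, -1.3, 8.2]
gripper_width: 0.172
```

```bash
python3 - <<'E'
from h import *
s=st(); m=camera_model('wrist'); im=snap('wrist','w13.png',None,1.5)
from lane import *
lane(im,m,range(60,145,3),(168,184),(327,344))
E
```

```text
t 13.85 pos [0.4742 0.0899 0.0348] yaw [[0.979, 0.206, 0.0], [0.206, -0.979, -0.0], [-0.0, 0.0, -1.0]] F [-5.9 -1.3  8.2] T [-0.13  0.68  0.03] w 0.172 q [ 0.03 -0.08  2.09 -0.    1.13  1.4 ]
slope deg 1.6505384 y0 -47.60916 (np.float64(175.5), 60) (np.float64(172.5), 144)
slope deg 0.096436255 y0 44.910072 (np.float64(339.5), 60) (np.float64(331.5), 144)
lane in tool: slope deg 0.87371576 y at 0: -1.3495445 at 60: -0.43459147 at 122: 0.5108601 width 92.51923
```

View pics/w13.png

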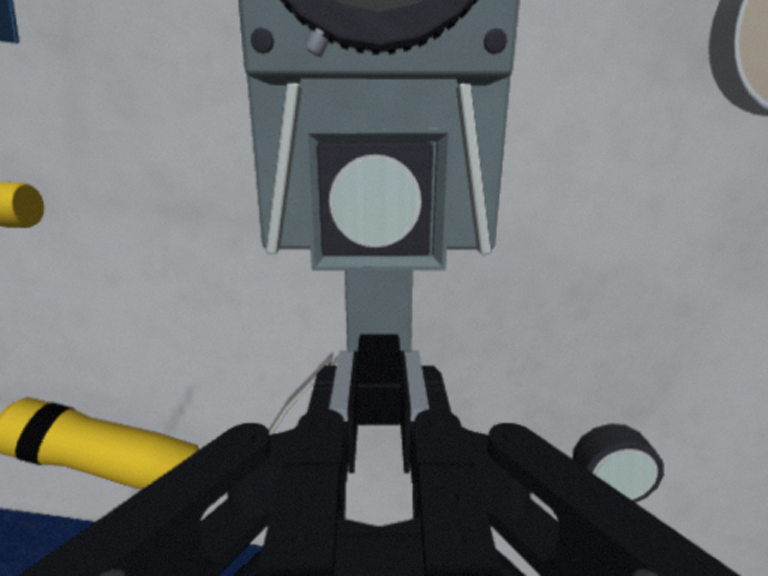

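Emit:
drive_tool([
  [[0, 0, 0.0015], [0, 0, 0]],
  [[0.0098, 0.0021, 0.0015], [0, 0, 0]],
  [[0.0196, 0.0041, 0.0015], [0, 0, 0]],
  [[0.0294, 0.0062, 0.0015], [0, 0, 0]],
  [[0.0391, 0.0082, 0.0015], [0, 0, 0]],
  [[0.0391, 0.0082, 0.0015], [0, 0, 0]],
])

```text
time: 14.5
tool_pos: [0.5149, 0.0984, 0.0351]
tool_rot: [-0.0, 0.995, 0.103, 0.001]
contact_force: [1.8, 0.5, 1.7]
gripper_width: 0.173
```

```bash
python3 - <<'E'
from h import *
s=st(); m=camera_model('wrist'); im=snap('wrist','w14.png',None,1.5)
E
```

```text
t 14.5 pos [0.5149 0.0984 0.0351] yaw [[0.979, 0.206, 0.002], [0.206, -0.979, 0.0], [0.002, 0.0, -1.0]] F [1.8 0.5 1.7] T [ 0.05 -0.34  0.02] w 0.173 q [0.05 0.02 2.   0.   1.12 1.41]
```

View pics/w14.png

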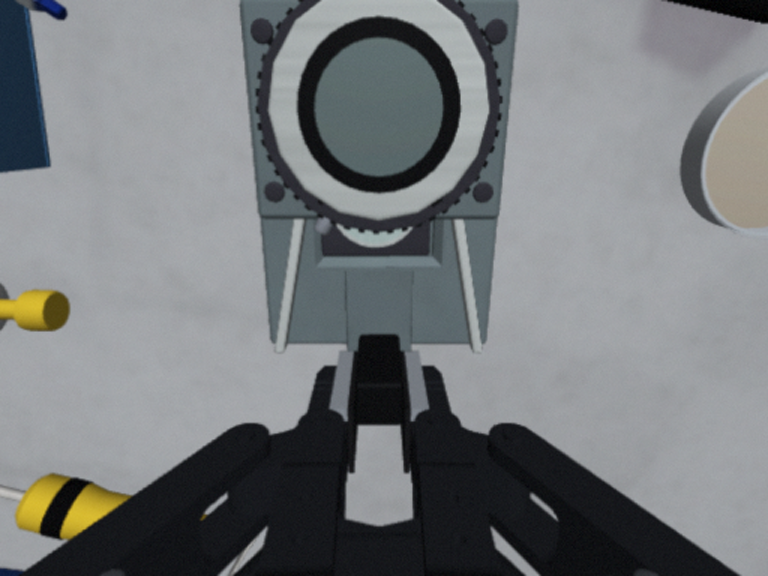

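The pocket end has gone under the bridge, centred (pocket at 317–440, passage about 378) and with almost no force. I'll carry on toward the stop.

Emit:
drive_tool([
  [[0.0078, 0.0016, 0], [0, 0, 0]],
  [[0.0156, 0.0033, 0], [0, 0, 0]],
  [[0.0225, 0.0047, 0], [0, 0, 0]],
  [[0.0225, 0.0047, 0], [0, 0, 0]],
])

```text
time: 14.95
tool_pos: [0.5363, 0.1029, 0.0351]
tool_rot: [-0.0, 0.995, 0.103, 0.001]
contact_force: [1.7, 0.7, 2.4]
gripper_width: 0.17
```

Emit:
drive_tool([
  [[0.0015, 0.0003, 0], [0, 0, 0]],
  [[0.003, 0.0006, 0], [0, 0, 0]],
  [[0.004, 0.0008, 0], [0, 0, 0]],
  [[0.004, 0.0008, 0], [0, 0, 0]],
])

```text
time: 15.35
tool_pos: [0.5386, 0.1035, 0.0351]
tool_rot: [0.0, 0.995, 0.104, -0.001]
contact_force: [-2.8, -1.1, 5.6]
gripper_width: 0.173
```

Emit:
drive_tool([
  [[0.001, 0.0002, 0], [0, 0, 0]],
  [[0.002, 0.0004, 0], [0, 0, 0]],
  [[0.003, 0.0006, 0], [0, 0, 0]],
  [[0.003, 0.0006, 0], [0, 0, 0]],
])

```text
time: 15.75
tool_pos: [0.5416, 0.1041, 0.0351]
tool_rot: [0.0, 0.995, 0.103, -0.001]
contact_force: [-3.2, -1.2, 7.0]
gripper_width: 0.169
```

```bash
python3 - <<'E'
from h import *
s=st(); m=camera_model('wrist'); im=snap('wrist','w15.png',None,1.5)
E
```

```text
t 15.75 pos [0.5416 0.1041 0.0351] yaw [[0.979, 0.206, -0.001], [0.206, -0.979, -0.0], [-0.001, 0.0, -1.0]] F [-3.2 -1.2  7. ] T [-0.2   0.44 -0.03] w 0.169 q [ 0.06  0.09  1.93 -0.    1.13  1.42]
```

View pics/w15.png

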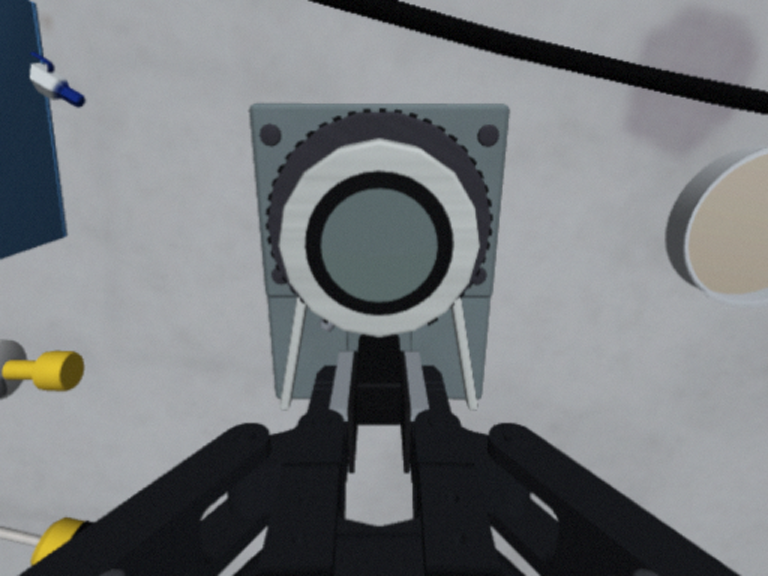

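Emit:
drive_tool([
  [[0.001, 0.0002, 0.0005], [0, 0, 0]],
  [[0.002, 0.0004, 0.0005], [0, 0, 0]],
  [[0.003, 0.0006, 0.0005], [0, 0, 0]],
  [[0.003, 0.0006, 0.0005], [0, 0, 0]],
])

```text
time: 16.2
tool_pos: [0.5425, 0.1044, 0.0351]
tool_rot: [0.0, 0.995, 0.104, -0.004]
contact_force: [-12.0, -1.9, 12.1]
gripper_width: 0.171
```

```bash
python3 - <<'E'
from h import *
s=st(); m=camera_model('wrist'); T=R.from_quat(s['tool_rot'][[1,2,3,0]]).as_matrix()
im=cv2.imread('pics/w15.png')
w=unproj(m,np.array([[379.5,243.5]])/1.5-.17,.084); print(w)
print(unproj(m,np.array([[268,297],[490,297]])/1.5-.17,.036))
E
```

```text
t 16.2 pos [0.5425 0.1044 0.0351] yaw [[0.979, 0.206, -0.007], [0.206, -0.979, -0.001], [-0.008, -0.0, -1.0]] F [-12.   -1.9  12.1] T [-0.44  1.62 -0.01] w 0.171 q [ 0.06  0.09  1.92 -0.    1.14  1.42]
[[0.60257056 0.11711121 0.084     ]]
[[0.56437658 0.14747197 0.036     ]
 [0.57990042 0.07402185 0.036     ]]
```

Emit:
drive_tool([
  [[0.001, 0.0002, 0], [0, 0, 0]],
  [[0.002, 0.0004, 0], [0, 0, 0]],
  [[0.002, 0.0004, 0], [0, 0, 0]],
])

```text
time: 16.5
tool_pos: [0.5425, 0.1044, 0.0351]
tool_rot: [0.001, 0.995, 0.104, -0.007]
contact_force: [-19.0, -3.6, 18.6]
gripper_width: 0.172
```

```bash
python3 - <<'E'
from h import *
s=st(); snap('scene','s16.png',(150,170,280,290),5); snap('top','t16.png',(160,130,290,240),5)
E
```

```text
t 16.5 pos [0.5425 0.1044 0.0351] yaw [[0.978, 0.206, -0.013], [0.206, -0.978, -0.002], [-0.013, -0.0, -1.0]] F [-19.   -3.6  18.6] T [-0.71  2.8  -0.1 ] w 0.172 q [ 0.06  0.1   1.92 -0.    1.14  1.42]
```

View pics/s16.png

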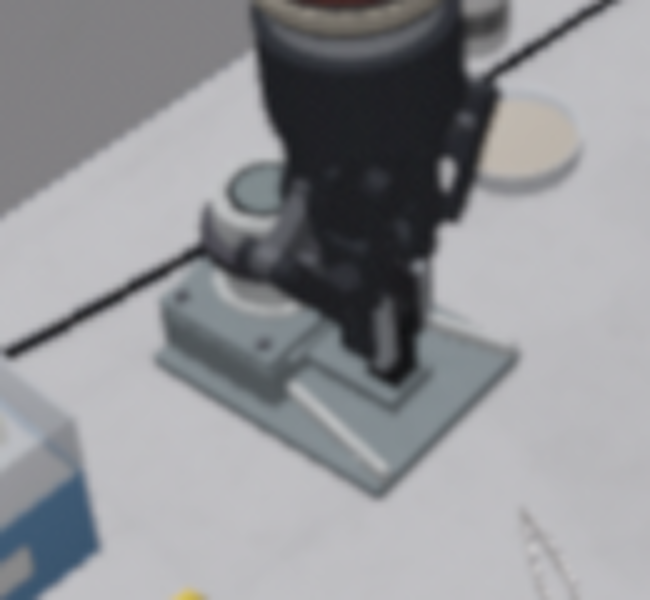

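Emit:
drive_tool([
  [[-0.002, -0.0004, 0], [0, 0, 0]],
  [[-0.0032, -0.0006, 0], [0, 0, 0]],
  [[-0.0032, -0.0006, 0], [0, 0, 0]],
])

```text
time: 16.9
tool_pos: [0.5425, 0.1044, 0.0351]
tool_rot: [0.0, 0.995, 0.103, -0.002]
contact_force: [-5.2, -0.9, 6.6]
gripper_width: 0.167
```

```bash
python3 - <<'E'
from h import *
s=st()
E
```

```text
t 16.9 pos [0.5425 0.1044 0.0351] yaw [[0.979, 0.206, -0.003], [0.206, -0.979, -0.0], [-0.003, -0.0, -1.0]] F [-5.2 -0.9  6.6] T [-0.23  0.84 -0.06] w 0.167 q [ 0.06  0.09  1.92 -0.    1.13  1.42]
```

Emit:
drive_tool([
  [[0, 0, 0], [0, 0, 0]],
  [[0, 0, 0], [0, 0, 0]],
  [[0, 0, 0], [0, 0, 0]],
  [[0, 0, 0.02], [0, 0, 0]],
  [[0, 0, 0.05], [0, 0, 0]],
  [[-0.02, 0, 0.09], [0, 0, 0]],
  [[-0.04, -0.005, 0.12], [0, 0, 0]],
  [[-0.04, -0.005, 0.12], [0, 0, 0]],
], fingers=0)

```text
time: 17.7
tool_pos: [0.5059, 0.0997, 0.1607]
tool_rot: [0.0, 0.995, 0.104, 0.005]
contact_force: [1.2, -0.4, 0.2]
gripper_width: 0.5
```

```bash
python3 - <<'E'
from h import *
s=st();m=camera_model('wrist'); im=snap('wrist','w17.png',None,1.5);np.save('/tmp/im17.npy',im);np.save('/tmp/m17.npy',m,allow_pickle=True)
for n in ['head','iris_center','ring_up','ring_low','carrier_post','back_stop']:
    print(n,[(d['location'],round(d['confidence'],2)) for d in place_of('wrist',n)][:2])
E
```

```text
t 17.7 pos [0.5059 0.0997 0.1607] yaw [[0.979, 0.206, 0.009], [0.206, -0.979, 0.0], [0.009, 0.001, -1.0]] F [ 1.2 -0.4  0.2] T [-0.01 -0.01 -0.01] w 0.5 q [ 0.05 -0.16  1.94  0.    1.36  1.41]
head [([0.5982, 0.1189, -0.0031], 0.69)]
iris_center []
ring_up [([0.6045, 0.1152, 0.0658], 0.92)]
ring_low []
carrier_post [([0.5404, 0.1031, 0.0302], 0.58)]
back_stop []
```

View pics/w17.png

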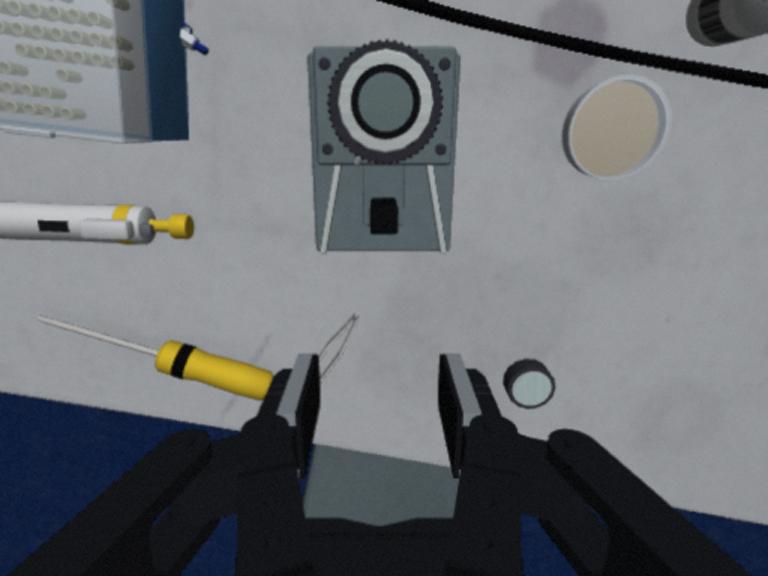

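```bash
python3 - <<'E'
from seg import *
m=np.load('/tmp/m17.npy',allow_pickle=True).item(); im=np.load('/tmp/im17.npy')
b=seg(im,m,[.542,.1045,.03],25,60); b=cv2.morphologyEx(b,cv2.MORPH_OPEN,np.ones((5,5)))
p=fit([box(-.008,.008,-.008,.008,.008,.046)],m,b,(.542,.1045,.21),.008); print('post',p)
# column top: white outer edge of ring_up 44mm at z .084 and bed outline
g=cv2.cvtColor(im,cv2.COLOR_RGB2GRAY)
white=(g>140).astype(np.uint8); c=(67,257); 
n,l,ss,cc=cv2.connectedComponentsWithStats(white)
k=l[67,225]; print(g[67,222:232],ss[k]); cs,_=cv2.findContours((l==k).astype(np.uint8),cv2.RETR_EXTERNAL,cv2.CHAIN_APPROX_NONE)
w=unproj(m,cs[0].reshape(-1,2),.084)[:,:2]; e=cv2.fitEllipse((w*1000).astype(np.float32)); print('column',e)
from lane import lane
lane(im,m,range(125,163,3),(200,218),(293,308))
F=[]
gg=cv2.GaussianBlur(g.astype(float),(0,0),1)
for c in list(range(220,290,5)): F.append((c,155+np.argmax(np.diff(gg[155:180,c]))+.5))
w=unproj(m,F,.008); u=np.array([np.cos(np.radians(11.95)),np.sin(np.radians(11.95))])
print('front',(w[:,:2]@u).round(4),'post',np.array(p[:2])@u,'col',np.array(e[0])@u, 'n post',[-u[1]*p[0]+u[0]*p[1]], 'n col',-u[1]*e[0][0]+u[0]*e[0][1])
cv2.imwrite('pics/c17.png',cv2.resize(im[20:180,190:320,::-1],None,fx=4,fy=4,interpolation=cv2.INTER_CUBIC)[:600])
E
```

```text
post (np.float64(0.5415587744585401), np.float64(0.10484008122308412), np.float64(10.71080690577434), np.float64(40.6875), np.float32(445.0))
[ 41  43  51  95 147 159 157 155 159 158] [    0     0   512   384 78835]Traceback (most recent call last):
  File "<stdin>", line 10, in <module>
cv2.error: OpenCV(4.12.0) /io/opencv/modules/imgproc/src/shapedescr.cpp:361: error: (-201:Incorrect size of input array) There should be at least 5 points to fit the ellipse in function 'fitEllipseNoDirect'
```

```bash
python3 - <<'E'
from seg import *
m=np.load('/tmp/m17.npy',allow_pickle=True).item(); im=np.load('/tmp/im17.npy')
g=cv2.cvtColor(im,cv2.COLOR_RGB2GRAY); gg=cv2.GaussianBlur(g.astype(float),(0,0),1)
# dark inner ring of lens: radial white->dark edge
C=np.array([257.,67.]); P=[]
for a in np.linspace(0,2*np.pi,72,endpoint=False):
    r=np.arange(14,32,.25); v=cv2.remap(gg.astype(np.float32),(C[0]+r*np.cos(a)).astype(np.float32)[None],(C[1]+r*np.sin(a)).astype(np.float32)[None],cv2.INTER_LINEAR)[0]
    i=np.argmax(np.diff(v)); P.append(C+r[i]*np.array([np.cos(a),np.sin(a)]))
w=unproj(m,P,.084)[:,:2]; e=cv2.fitEllipse((w*1000).astype(np.float32)); print('column',e)
from lane import lane
lane(im,m,range(125,163,3),(200,218),(293,308))
F=[]
for c in list(range(220,290,5)): F.append((c,155+np.argmax(np.diff(gg[155:180,c]))+.5))
w=unproj(m,F,.008); u=np.array([np.cos(np.radians(11.95)),np.sin(np.radians(11.95))]); p=(.54156,.10484)
print('front',(w[:,:2]@u).round(4),'post',np.array(p[:2])@u,'col',np.array(e[0])@u, 'n post',[-u[1]*p[0]+u[0]*p[1]], 'n col',-u[1]*e[0][0]+u[0]*e[0][1])
cv2.imwrite('pics/c17.png',cv2.resize(np.ascontiguousarray(im[20:170,190:320,::-1]),None,fx=4,fy=4,interpolation=cv2.INTER_CUBIC))
E
```

```text
column ((600.467041015625, 116.68948364257812), (31.329317092895508, 31.531450271606445), 2.414442539215088)
slope deg 0.13732822 y0 -42.77505 (np.float64(208.5), 125) (np.float64(217.5), 161)
slope deg 0.28815794 y0 48.837685 (np.float64(302.5), 125) (np.float64(299.5), 161)
lane in tool: slope deg 0.21274443 y at 0: 3.0313168 at 60: 3.2541022 at 122: 3.484314 width 91.61273
front [0.5216 0.5216 0.5216 0.5216 0.5216 0.5216 0.5341 0.5341 0.5341 0.5215
 0.5215 0.5215 0.5215 0.5215] post 0.5515316345513838 col 611.6156119579869 n post [np.float64(-0.00956636237443148)] n col -10.170847953293006
```

View pics/c17.png

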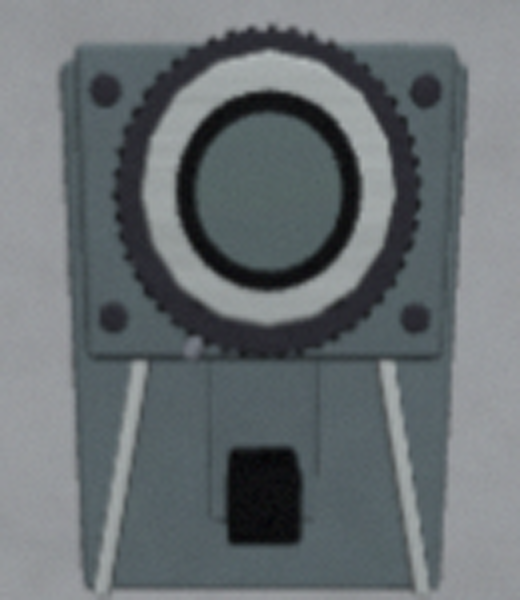

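The column is at 611.6 mm and the post at 551.5 mm along the slide direction. That is 60.1 mm apart, so the carrier is home. Next is the pin angle.

```bash
python3 - <<'E'
from h import *
m=np.load('/tmp/m17.npy',allow_pickle=True).item()
px=np.array([[193,348]])/4+[190,20]-.4
w=unproj(m,px,.0635)[0,:2]-[.6005,.1167]; print(np.hypot(*w),np.degrees(np.arctan2(w[1],w[0]))-11.95-180)
E
```

```text
0.030274350359680176 -28.059648584277653
```

Emit:
drive_tool([
  [[0.015, 0, 0], [0, 0, -6]],
  [[0.03, 0.003, 0], [0, 0, -12]],
  [[0.05, 0.008, 0], [0, 0, -18]],
  [[0.07, 0.013, -0.01], [0, 0, -24]],
  [[0.09, 0.016, -0.02], [0, 0, -30]],
  [[0.0955, 0.017, -0.03], [0, 0, -35]],
  [[0.0955, 0.017, -0.03], [0, 0, -35]],
  [[0.0955, 0.017, -0.03], [0, 0, -35]],
], fingers=-1)

```text
time: 18.85
tool_pos: [0.5989, 0.1166, 0.1241]
tool_rot: [0.0, 0.98, -0.2, -0.001]
contact_force: [-0.3, 0.3, -1.1]
gripper_width: 1.004
```

```bash
python3 - <<'E'
from h import *
s=st();m=camera_model('wrist'); im=snap('wrist','w18.png',None,1.5);np.save('/tmp/im18.npy',im);np.save('/tmp/m18.npy',m,allow_pickle=True)
E
```

```text
t 18.85 pos [0.5989 0.1166 0.1241] yaw [[0.92, -0.391, -0.002], [-0.391, -0.92, -0.0], [-0.002, 0.001, -1.0]] F [-0.3  0.3 -1.1] T [-0.01  0.02 -0.03] w 1.004 q [0.07 0.11 1.74 0.   1.3  2.04]
```

View pics/w18.png

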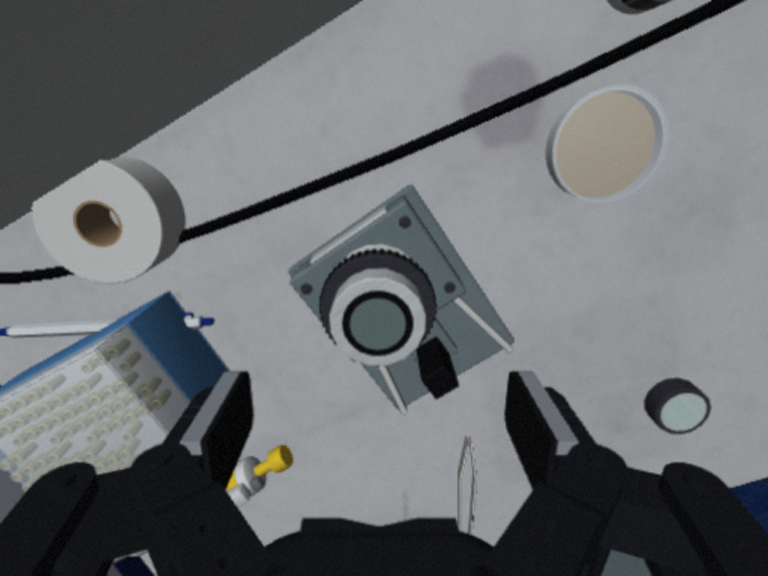

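```bash
python3 - <<'E'
from h import *
m=np.load('/tmp/m18.npy',allow_pickle=True).item(); im=np.load('/tmp/im18.npy')
gg=cv2.GaussianBlur(cv2.cvtColor(im,cv2.COLOR_RGB2GRAY).astype(np.float32),(0,0),1)
C=np.array([252.,215.]); P=[]
for a in np.linspace(0,2*np.pi,72,endpoint=False):
    r=np.arange(18,30,.25); v=cv2.remap(gg,(C[0]+r*np.cos(a)).astype(np.float32)[None],(C[1]+r*np.sin(a)).astype(np.float32)[None],cv2.INTER_LINEAR)[0]
    P.append(C+r[np.argmax(np.diff(v))]*np.array([np.cos(a),np.sin(a)]))
w=unproj(m,P,.084)[:,:2]; e=cv2.fitEllipse((w*1000).astype(np.float32)); print(e)
s=st(); T=R.from_quat(s['tool_rot'][[1,2,3,0]]).as_matrix(); print('in tool',T[:2,:2].T@(np.array(e[0])/1000-s['tool_pos'][:2]))
E
```

```text
((600.6007690429688, 116.60543823242188), (31.340328216552734, 31.443599700927734), 98.3144302368164)
t 18.9 pos [0.5992 0.1166 0.1249] yaw [[0.92, -0.391, -0.001], [-0.391, -0.92, -0.0], [-0.001, 0.001, -1.0]] F [-0.8  0.5  0.3] T [-0.01  0.02  0.06] w 1.001 q [ 0.07  0.11  1.74 -0.    1.3   2.04]
in tool [ 0.00129664 -0.00055763]
```

Emit:
drive_tool([
  [[0.0015, 0, -0.02], [0, 0, 0]],
  [[0.0015, 0, -0.04], [0, 0, 0]],
  [[0.0015, 0, -0.06], [0, 0, 0]],
  [[0.0015, 0, -0.0735], [0, 0, 0]],
  [[0.0015, 0, -0.0735], [0, 0, 0]],
  [[0.0015, 0, -0.0735], [0, 0, 0]],
])

```text
time: 19.5
tool_pos: [0.6013, 0.1166, 0.0525]
tool_rot: [-0.0, 0.98, -0.2, 0.0]
contact_force: [0.7, 0.5, -0.4]
gripper_width: 1.0
```

```bash
python3 - <<'E'
from h import *
s=st();im=snap('wrist','w19.png',None,1.5)
E
```

```text
t 19.5 pos [0.6013 0.1166 0.0525] yaw [[0.92, -0.392, 0.001], [-0.392, -0.92, 0.0], [0.001, -0.0, -1.0]] F [ 0.7  0.5 -0.4] T [ 0.01 -0.07  0.01] w 1.0 q [0.07 0.19 1.77 0.   1.17 2.04]
```

View pics/w19.png

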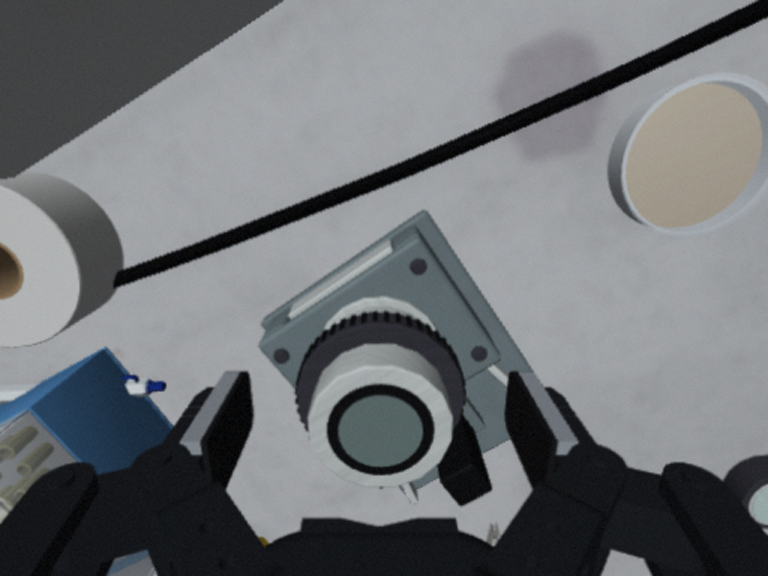

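The ring is centred between the open fingers (column (380,425), tips (240,375) and (515,375)). Now I'll close on it.

Emit:
drive_tool([
  [[0, 0, 0], [0, 0, 0]],
  [[0, 0, 0], [0, 0, 0]],
  [[0, 0, 0], [0, 0, 0]],
  [[0, 0, 0], [0, 0, 0]],
  [[0, 0, 0], [0, 0, 0]],
  [[0, 0, 0], [0, 0, 0]],
], fingers=1)

```text
time: 20.15
tool_pos: [0.6016, 0.1161, 0.0537]
tool_rot: [0.001, 0.98, -0.2, 0.0]
contact_force: [-3.0, -2.6, 6.4]
gripper_width: 0.626
```

```bash
python3 - <<'E'
from h import *
s=st();im=snap('wrist','w20.png',None,1.5); snap('scene','s20.png',(150,160,290,280),5)
E
```

```text
t 20.15 pos [0.6016 0.1161 0.0537] yaw [[0.92, -0.392, 0.001], [-0.392, -0.92, -0.001], [0.001, 0.001, -1.0]] F [-3.  -2.6  6.4] T [-0.55  0.62  0.07] w 0.626 q [ 0.07  0.19  1.77 -0.    1.17  2.04]
```

View pics/w20.png

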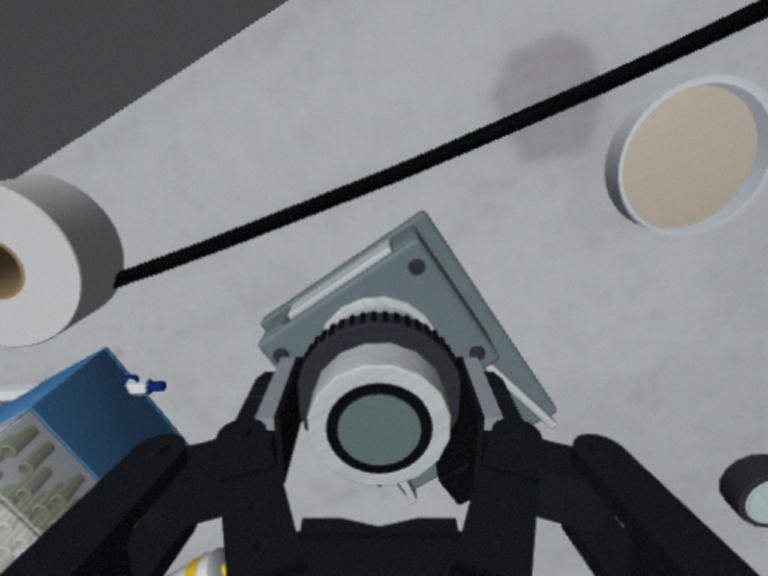

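View pics/s20.png

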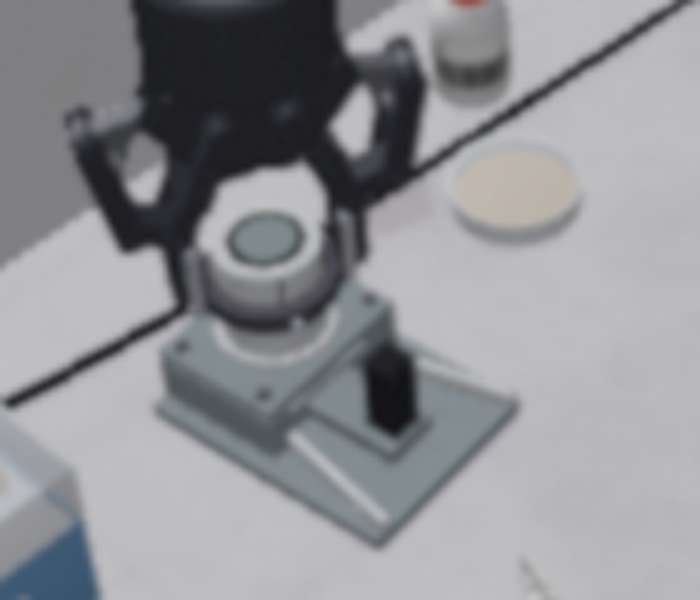

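Emit:
drive_tool([
  [[0, 0, 0], [0, 0, 5]],
  [[0, 0, 0], [0, 0, 10]],
  [[0, 0, 0], [0, 0, 15]],
  [[0, 0, 0], [0, 0, 20]],
  [[0, 0, 0], [0, 0, 25]],
  [[0, 0, 0], [0, 0, 30]],
  [[0, 0, 0], [0, 0, 30]],
])

```text
time: 20.95
tool_pos: [0.6017, 0.1166, 0.0537]
tool_rot: [0.0, 0.998, 0.061, 0.001]
contact_force: [-3.3, -0.2, 4.9]
gripper_width: 0.627
```

```bash
python3 - <<'E'
from h import *
s=st();im=snap('scene','s21.png',(150,160,290,280),5)
E
```

```text
t 20.95 pos [0.6017 0.1166 0.0537] yaw [[0.993, 0.122, 0.001], [0.122, -0.993, -0.0], [0.001, 0.001, -1.0]] F [-3.3 -0.2  4.9] T [-0.33  0.48  0.1 ] w 0.627 q [ 0.07  0.19  1.77 -0.    1.17  1.52]
```

View pics/s21.png

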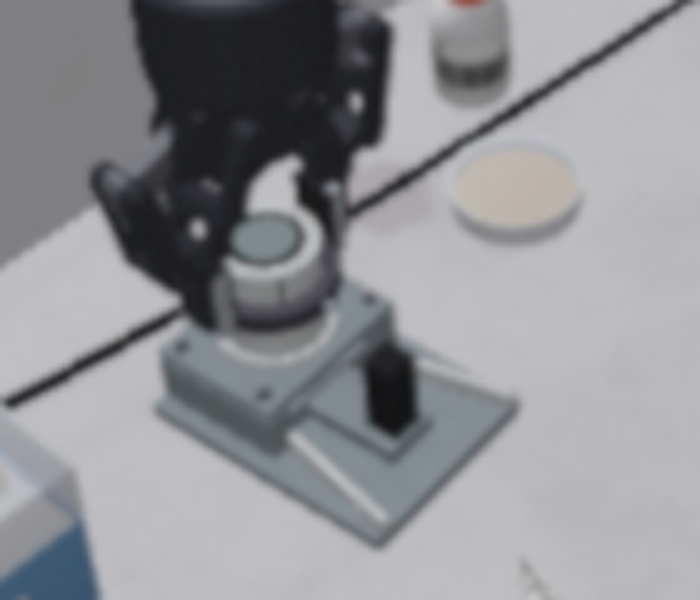

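Emit:
drive_tool([
  [[0, 0, 0], [0, 0, 5]],
  [[0, 0, 0], [0, 0, 10]],
  [[0, 0, 0], [0, 0, 15]],
  [[0, 0, 0], [0, 0, 20]],
  [[0, 0, 0], [0, 0, 25]],
  [[0, 0, 0], [0, 0, 29]],
  [[0, 0, 0], [0, 0, 29]],
])

```text
time: 21.7
tool_pos: [0.6015, 0.1171, 0.0537]
tool_rot: [-0.0, 0.951, 0.309, 0.0]
contact_force: [-3.3, 1.6, 6.3]
gripper_width: 0.626
```

```bash
python3 - <<'E'
from h import *
s=st()
E
```

```text
t 21.7 pos [0.6015 0.1171 0.0537] yaw [[0.809, 0.587, 0.001], [0.587, -0.809, 0.0], [0.001, 0.0, -1.0]] F [-3.3  1.6  6.3] T [-0.02  0.54  0.12] w 0.626 q [0.07 0.19 1.77 0.   1.17 1.01]
```

Emit:
drive_tool([
  [[0, 0, 0], [0, 0, 1]],
  [[0, 0, 0], [0, 0, 2]],
  [[0, 0, 0], [0, 0, 3]],
  [[0, 0, 0], [0, 0, 3]],
])

```text
time: 22.1
tool_pos: [0.6015, 0.1171, 0.0537]
tool_rot: [-0.0, 0.943, 0.333, 0.0]
contact_force: [-4.3, 1.4, 6.1]
gripper_width: 0.626
```

```bash
python3 - <<'E'
from h import *
s=st();im=snap('wrist','w22.png',None,1.5);im=snap('scene','s22.png',(150,160,290,280),5)
E
```

```text
t 22.1 pos [0.6015 0.1171 0.0537] yaw [[0.778, 0.628, 0.001], [0.628, -0.778, 0.001], [0.001, 0.0, -1.0]] F [-4.3  1.4  6.1] T [-0.05  0.5   0.09] w 0.626 q [0.07 0.19 1.77 0.   1.17 0.96]
```

View pics/w22.png

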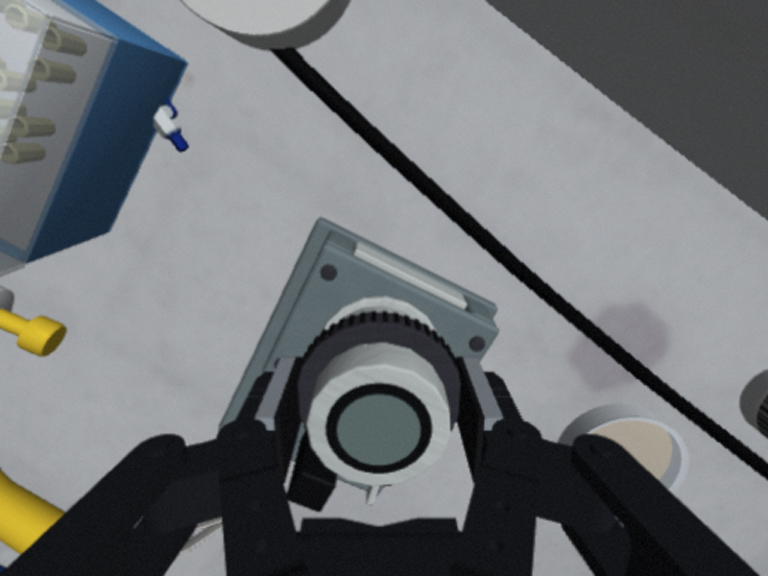

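View pics/s22.png

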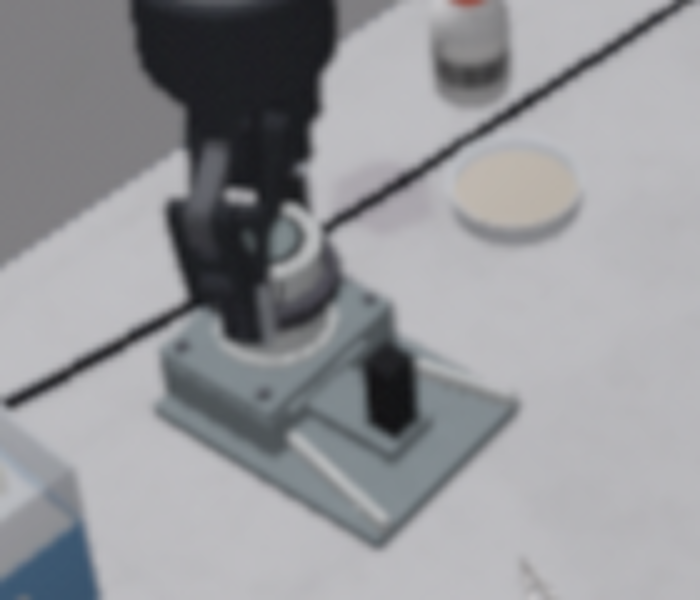

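Emit:
drive_tool([
  [[0, 0, 0], [0, 0, 1]],
  [[0, 0, 0], [0, 0, 2]],
  [[0, 0, 0], [0, 0, 3]],
  [[0, 0, 0], [0, 0, 3]],
])

```text
time: 22.6
tool_pos: [0.6015, 0.1172, 0.0537]
tool_rot: [-0.001, 0.935, 0.355, 0.001]
contact_force: [-4.1, 0.9, 5.7]
gripper_width: 0.626
```

```bash
python3 - <<'E'
from h import *
s=st()
E
```

```text
t 22.6 pos [0.6015 0.1172 0.0537] yaw [[0.748, 0.664, 0.001], [0.664, -0.748, 0.002], [0.002, -0.001, -1.0]] F [-4.1  0.9  5.7] T [-0.06  0.5  -1.53] w 0.626 q [0.07 0.19 1.77 0.   1.17 0.91]
```

The moment jumped to -1.5 N m after 65° in total, so the ring is at its stop. I'll open partway, lift clear, and check.

Emit:
drive_tool([
  [[0, 0, 0], [0, 0, 0]],
  [[0, 0, 0], [0, 0, 0]],
  [[0, 0, 0], [0, 0, 0]],
  [[0, 0, 0.01], [0, 0, 0]],
  [[0, 0, 0.035], [0, 0, 0]],
  [[0, 0, 0.07], [0, 0, 0]],
  [[-0.03, 0, 0.1], [0, 0, -6]],
  [[-0.06, -0.005, 0.1], [0, 0, -13]],
], fingers=-0.65)

```text
time: 23.4
tool_pos: [0.5443, 0.1121, 0.1586]
tool_rot: [0.001, 0.969, 0.247, 0.005]
contact_force: [0.7, 1.2, 0.1]
gripper_width: 0.828
```

Emit:
drive_tool([
  [[-0.02, -0.005, 0], [0, 0, -8]],
  [[-0.035, -0.01, 0], [0, 0, -16]],
  [[-0.035, -0.01, 0], [0, 0, -17]],
  [[-0.035, -0.01, 0], [0, 0, -17]],
  [[-0.035, -0.01, 0], [0, 0, -17]],
])

```text
time: 23.9
tool_pos: [0.5069, 0.1017, 0.1523]
tool_rot: [0.0, 0.995, 0.104, 0.0]
contact_force: [0.8, -0.3, -0.1]
gripper_width: 0.827
```

```bash
python3 - <<'E'
from seg import *
s=st();m=camera_model('wrist');im=snap('wrist','w23.png',None,1.5);np.save('/tmp/im23.npy',im);np.save('/tmp/m23.npy',m,allow_pickle=True)
cv2.imwrite('pics/c23.png',cv2.resize(np.ascontiguousarray(im[20:170,190:320,::-1]),None,fx=4,fy=4,interpolation=cv2.INTER_CUBIC))
snap('scene','s23.png',(150,130,340,260),4)
E
```

```text
t 23.9 pos [0.5069 0.1017 0.1523] yaw [[0.978, 0.207, 0.001], [0.207, -0.978, 0.0], [0.001, 0.0, -1.0]] F [ 0.8 -0.3 -0.1] T [-0.03  0.02 -0.01] w 0.827 q [ 0.05 -0.15  1.94  0.    1.35  1.42]
```

View pics/w23.png

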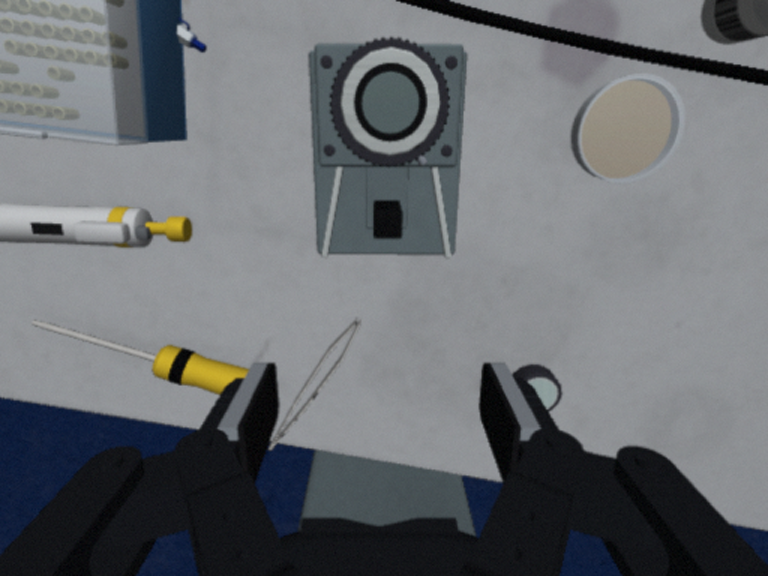

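View pics/s23.png

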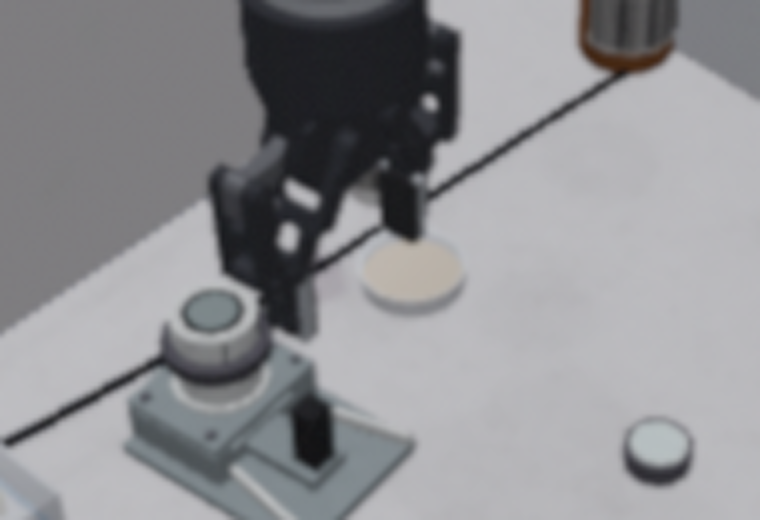

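View pics/c23.png

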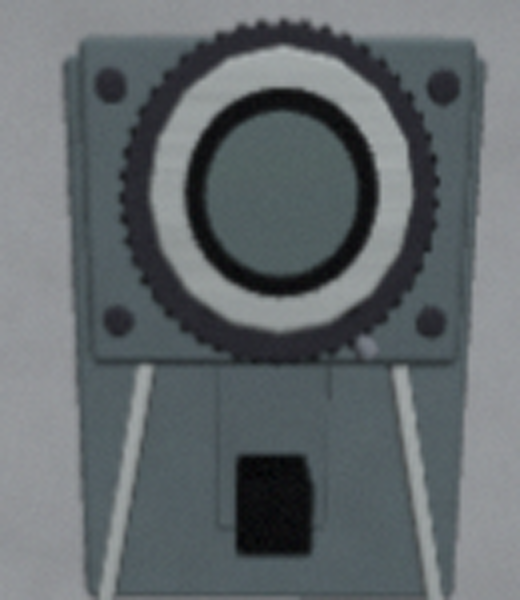

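```bash
python3 - <<'E'
from seg import *
m=np.load('/tmp/m23.npy',allow_pickle=True).item(); im=np.load('/tmp/im23.npy')
gg=cv2.GaussianBlur(cv2.cvtColor(im,cv2.COLOR_RGB2GRAY).astype(np.float32),(0,0),1)
b=seg(im,m,[.542,.1045,.03],25,60); b=cv2.morphologyEx(b,cv2.MORPH_OPEN,np.ones((5,5)))
p=fit([box(-.008,.008,-.008,.008,.008,.046)],m,b,(.542,.1045,.21),.008); print('post',p)
C=np.array([260.,68.]); P=[]
for a in np.linspace(0,2*np.pi,72,endpoint=False):
    r=np.arange(14,32,.25); v=cv2.remap(gg,(C[0]+r*np.cos(a)).astype(np.float32)[None],(C[1]+r*np.sin(a)).astype(np.float32)[None],cv2.INTER_LINEAR)[0]
    P.append(C+r[np.argmax(np.diff(v))]*np.array([np.cos(a),np.sin(a)]))
e=cv2.fitEllipse((unproj(m,P,.084)[:,:2]*1000).astype(np.float32)); print(e)
u=np.array([np.cos(np.radians(11.95)),np.sin(np.radians(11.95))])
print('dist along',np.array(e[0])@u-1000*np.array(p[:2])@u)
w=unproj(m,np.array([[423.5,159.5]])/1.5-.17,.0635)[0,:2]-np.array(e[0])/1000; print('pin',np.hypot(*w),(np.degrees(np.arctan2(w[1],w[0]))-11.95-180+360)%360)
E
```

```text
post (np.float64(0.5420683747557359), np.float64(0.10436946556379562), np.float64(11.772587584877506), np.float64(40.5), np.float32(478.0))
((600.4683837890625, 116.70982360839844), (31.415409088134766, 31.586883544921875), 75.47333526611328)
dist along 59.68957296428118
pin 0.0306381004714847 34.69726518286461
```

```bash
python3 -c "
from plant import *
print(state()['time']); print(job_done())"
```

```text
24.0
the job is handed in; nothing more can be done
None
```

The job is finished and handed in at 24.0 s of the 58 s allowed; the hand-in gives no verdict.

**Filter:** The square filter lies flat in the carrier's pocket. It first caught on the pocket's front chamfer with about 20 N. I lifted it slightly, moved it back 2.5 mm, and it then seated, with even gaps all round in the pictures.

**Carrier:** I took it by the post and slid it under the head until it stopped. Pushing up to about 19 N moved it no further. The post measures 59.7–60.1 mm before the column's axis, against 60 mm when home. Once it is under the bridge the filter itself is hidden, so I couldn't see it there.

**Ring:** I gripped only the thin ring and turned it about 65° anticlockwise, until the moment jumped from 0.1 to 1.5 N m at the stop. After release, the pin measured +34.7°, and the stop is at +34.4°. In the pictures the fingers stayed clear of the fixed rings.

**Other things:** The round filter, petri dish and bottle look undisturbed in the last pictures. I did not measure their positions again.

No final check failed. The detectors missed the head and rings in some wrist views, so I measured those positions from image edges instead.

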